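# Put a topping tub away in the chilled topping case

## Task

Slide open the glass door in front of the empty tray in the topping case, bring the round lidded tub over from the counter, keeping it upright, set it gently down on that tray and let go, then slide the door fully shut again. Leave everything else in the case and on the counter where it stands.

Things in the scene. Friction and masses are not known exactly. Their poses are not given: they have to be found in the camera images.
- case: Fixed chilled topping case of glass and steel, 660 mm long (y), 300 deep (x), 289 tall, plus a grey 120 mm compressor end at +y. Origin: centre of the 660 mm part's underside; x points from the doors (facing the robot) to the guests' side, y left along it, z up. Inside: deck at z 0.055, guests' glass at x 0.138, ends at y +-0.315, glass roof from x -0.025 back, at z 0.281.
- case_sill (a point): Top of the lower door track, at mid length of the case: highest edge of the sill (case x -0.152 to -0.126, z 0.094) over which the tub must pass.
- case_lintel (a point): Lowest edge of the upper door track, at mid length (case x -0.013, z 0.253; the track's outermost edge is at x -0.032, z 0.265). Tub and hand must pass under it. The trays lie behind and below it, under the roof: a tool pointing straight down cannot reach them; tilt it some 25 to 45 deg, fingers pointing down and away from the robot.
- door_left (a joint): Framed glass sliding door of the left (+y) half of the case's slanting front, 325 mm wide, 0.6 kg. Value in m: 0 = shut against its stop, 0.265 = fully open. Opens by sliding to the case's -y, behind (inside) the other door, with about 2 N of friction, and stays where it is left. Open by t, it leaves a clear gap t wide, from the case's end at case y = +0.315 inwards.
- door_right (a joint): Framed glass sliding door of the right (-y) half of the case's slanting front, 325 mm wide, 0.6 kg. Value in m: 0 = shut against its stop, 0.265 = fully open. Opens by sliding to the case's +y, in front of (outside) the other door, with about 2 N of friction, and stays where it is left. Open by t, it leaves a clear gap t wide, from the case's end at case y = -0.315 inwards.
- door_left_pull (a point): Middle of the outer edge of the left door's pull, a black straight rib 14 mm thick (along case y), 90 mm long up the slope, standing 36 mm out from the glass; pinch it across its thickness. Travels with the door; shut: case y = +0.293. Doors lean 33 deg back from upright; square into the glass is (0.836, 0, -0.549) in the case's frame. 
- door_right_pull (a point): Middle of the outer edge of the right door's pull, a black straight rib 14 mm thick (along case y), 90 mm long up the slope, standing 36 mm out from the glass; pinch it across its thickness. Travels with the door; shut: case y = -0.293. Doors lean 33 deg back from upright; square into the glass is (0.836, 0, -0.549) in the case's frame. 
- tub: Lidded round tub to be put away: upright plain cylinder 60 mm diameter, 85 mm tall, clear plastic with yellow filling and a flat white lid of the same diameter (top 16 mm), about 0.22 kg. Origin: centre of its underside, z up. Starts standing on the counter in front of the case, to the left or right. Its sides may be gripped anywhere.
- empty_tray: Empty shallow steel tray, 130 mm (x) x 150 mm (y), 14 mm high, 4 mm walls and floor, fixed on the case's deck, centred at case x -0.008 and case y +0.19 or -0.19 (left or right half; varies). Origin: centre of its underside; axes as the case's.
- empty_tray_in (a point): Centre of the empty tray's inner floor, 4 mm above its underside; inside measures 122 x 142 mm.
- full_tray: Tray of the same size in the other half of the case, already holding the jar and the square tub.
- brown_bottle: dark brown squeeze bottle, 56 mm diameter, 165 mm tall with a narrow pointed nozzle; bystander, stands in front of the case on the other side from the tub. Origin: centre of its underside, z up.
- cream_bottle: cream-coloured squeeze bottle, 56 mm diameter, 185 mm tall; bystander at the right (-y) of the case. Origin: centre of its underside, z up.
- coffee_cup: paper coffee cup with black lid, 82 mm diameter at the lid, 120 mm tall; bystander at the right (-y) of the case. Origin: centre of its underside, z up.
- paper_bowl: open white paper bowl, 120 mm diameter, 65 mm tall; bystander at the left (+y). Origin: centre of its underside, z up.
- spoon: steel serving spoon about 200 mm long lying on the counter between the robot and the case; bystander. Origin: middle of its length, on its underside.
- jar: lidded clear jar, 54 mm diameter, 100 mm tall, standing on full_tray inside the case; bystander. Origin: centre of its underside, z up.
- square_tub: lidded tub 80 x 60 x 60 mm, standing on full_tray inside the case; bystander. Origin: centre of its underside, z up.
There are look-alikes about, which are no part of the job. What is shaped like the tub but pink or purple is not meant.

How it is judged:
By the outcome, as a careful person would: the job done as asked, in the order asked, and still so for the second after the job is handed in, with the robot touching nothing.
It also fails if it takes over 67 s, if anything falls off the work surface, if the arm or the gripper's body presses on something with over 40 N, if the wrist force passes 120 N, or if a joint passes its speed limit or range.

## Robot

A 6-joint arm with a two-finger parallel gripper is mounted at the origin on the work surface. World frame = base frame: x ahead of the robot, y to its left, z up, the work surface at z = 0. Lengths are in m, angles in degrees, forces in N, time in s.
With the tool pointing down it reaches from about 0.375 to 0.9 m from the base axis. Payload 3.1 kg.
Tool frame: the origin (TCP) lies between the finger pads, 19 mm behind the fingertips; this is the grasp point; x points along the fingers, y is the direction in which the jaws open and shut, and the axes are right-handed (so a half turn about x gives the same grasp; the last joint's range is limited). The gripper opens to 87 mm and grips with 3 to 60 N. Pads are 19 mm wide; open, the fingers measure 117 mm over their backs; the gripper's body (75 mm by 190 mm) begins 51 mm behind the grasp point.
Start: joints at [59.272, 30.224, 82.088, -0, 67.689, -10.227], TCP at [0.219, 0.585, 0.241] pointing down, gripper open.
Joint ranges: [-176.69, 176.69], [-43.24, 126.21], [12.49, 139.97], [-82, 262], [0, 151.66], [-163.58, 163.58]. Speed limits (degrees/s): [159.86, 159.86, 180, 180, 180, 180].

## Interface

Orientations are given as a 3x3 rotation matrix whose columns are the frame's x, y, z axes.
In Python, from rig import bot gives the robot as it stands.
- The arm moves only by the shell command python3 -m inch 'ROWS' [OPENING]. ROWS is a JSON object of lists of equal length, an entry for each row: "dp": the shift along the tool's x, y, z in mm, a list of three; "yaw": the turn about the tool's x in degrees. In form: {"dp": [[tx, ty, tz], ...], "yaw": [yaw, ...]}. A call has 1 to 20 rows; each row shifts and turns the commanded pose from where the row before left it, along the tool's axes as they then stand; what a row does not reach is not made up. A row lasts 1/12 s, in which the tool goes at most 41.7 mm and 7.16 degrees, less where a joint would pass 70% of its speed; a pose out of reach is approached as far as the arm can. A call is refused whole if a number of a shift passes 41.7 or a number of a turn 7.16, either way. A call with a gripper value outside its range is refused whole. OPENING is the finger opening in mm, from 0 to 87, set as the call begins (- or left out, the last holds). The fingers move at their own pace and stop on an object; the grip force is fixed at half the most. Time passes only in rows, so rows that do not move let the fingers close. It gives the time, the measured TCP pose, the force and the opening at its end, in the units of the state.
- bot.read_state(): the state, without advancing time (a new reading comes with each control period).
- bot.capture(name): name is "scene" or "top"; returns a dict with "color" (480x640x3 uint8, red, green, blue), "intrinsics" (3x3 intrinsics, pixels), "pose" (4x4, takes a point from camera to world coordinates). Camera axes: x right, y down, z forward; pixel columns grow to the right and rows downward; lengths in m; the calibration is good to about 2 mm. A picture is of the moment at which its call begins. There is no depth.
- bot.hand_in(): hands the job in, once; it reports no verdict.
The state is a dict: "time_s": time; "joint_positions": joint angles; "qvel": joint speeds; "tau": joint torques, N m; "position": TCP position; "tcp_rot": TCP orientation; "force": force on the tool from outside, world axes, zero at the start; "moment": the same for the moment, N m; "opening": opening from 0.0 (shut) to 1.0 (fully open).
Only numpy, scipy, OpenCV 4.12 (cv2) and the standard library are available. Lean on these libraries where they do the work, as an engineer would, in place of code of your own. Each camera call takes 0.05 s, during which the arm holds its last target.

## Working session

There is one attempt and no reset: what is moved stays moved. The work goes in short steps, Python scripts to look and compute and a shell command to move; the robot and the scene stay as the last step left them, time stands still between calls to the robot, and variables do not carry over. Pictures are saved under pics/ and viewed, and the job is handed in when it is done.

```bash
ls; mkdir -p pics; python3 - <<'E'
from rig import bot
import cv2,numpy as np
np.set_printoptions(precision=4,suppress=True)
s=bot.read_state(); print(s)
for n in("scene","top"):
    c=bot.capture(n); cv2.imwrite(f"pics/{n}0.png",c["color"][:,:,::-1]); print(n,c["intrinsics"],c["pose"])
    np.savez(f"{n}0.npz",**c)
E
```

```text
pics
{'time_s': 0.0, 'joint_positions': array([ 59.2739,  30.28  ,  82.1582,   0.0003,  67.6884, -10.2283]), 'qvel': array([ 0.0957, -0.0025, -0.0443, -0.0264,  0.0231,  0.0894]), 'tau': array([  0.0013, -44.0029, -17.6593,   0.0634,   0.058 ,  -0.0002]), 'position': array([0.2185, 0.5848, 0.2402]), 'tcp_rot': array([[-0.0011,  0.3502,  0.9367],
       [-0.0019,  0.9367, -0.3502],
       [-1.    , -0.0022, -0.0004]]), 'force': array([ 0.6213, -0.4029,  0.342 ]), 'moment': array([ 0.0374, -0.0043, -0.0239]), 'opening': 0.9998711240481651}
scene [[564.2958   0.     320.0873]
 [  0.     564.2958 254.5487]
 [  0.       0.       1.    ]] [[ 0.8118  0.5544 -0.1831  0.7858]
 [ 0.5839 -0.7692  0.2597 -0.3771]
 [ 0.0031 -0.3177 -0.9482  1.5726]
 [ 0.      0.      0.      1.    ]]
top [[547.5734   0.     310.8154]
 [  0.     547.5734 248.9803]
 [  0.       0.       1.    ]] [[ 0.0077 -0.9932  0.1162  0.3104]
 [-1.     -0.0069  0.0072 -0.0212]
 [-0.0064 -0.1162 -0.9932  1.7176]
 [ 0.      0.      0.      1.    ]]
```

View pics/scene0.png

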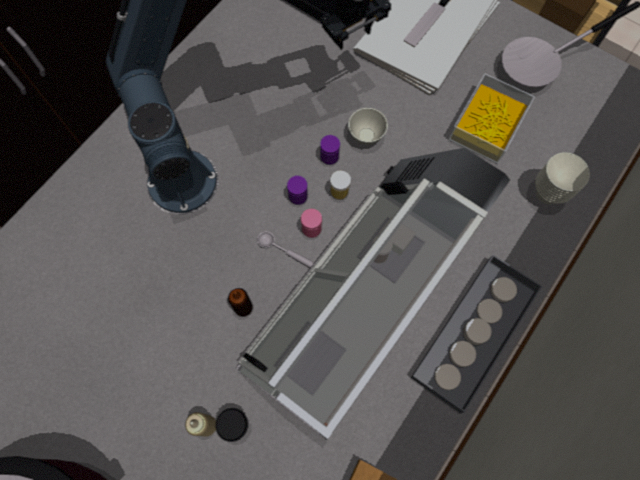

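View pics/top0.png

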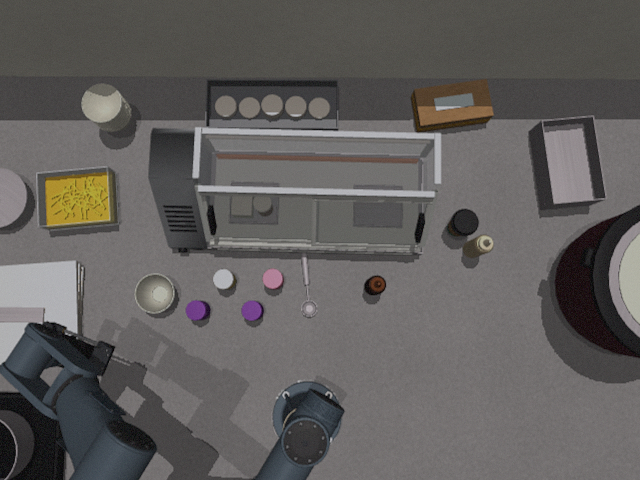

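The tub (white lid, yellow body) is at scene (340,185) and top (223,280), left of centre. The empty tray is in the right (-y) half, at top (378,207), and the right door's pull is at about top (420,228). I'll zoom in for measurement.

```bash
python3 - <<'E'
import cv2
t=cv2.imread("pics/top0.png"); 
c=t[115:330,140:450]; cv2.imwrite("pics/topz.png",cv2.resize(cv2.convertScaleAbs(c,alpha=1.5),None,fx=2.58,fy=2.58,interpolation=cv2.INTER_CUBIC))
s=cv2.imread("pics/scene0.png"); 
c=s[100:450,225:525]; cv2.imwrite("pics/scenez.png",cv2.resize(cv2.convertScaleAbs(c,alpha=1.5),None,fx=1.7,fy=1.7,interpolation=cv2.INTER_CUBIC))
E
```

```text
(no output)
```

View pics/topz.png

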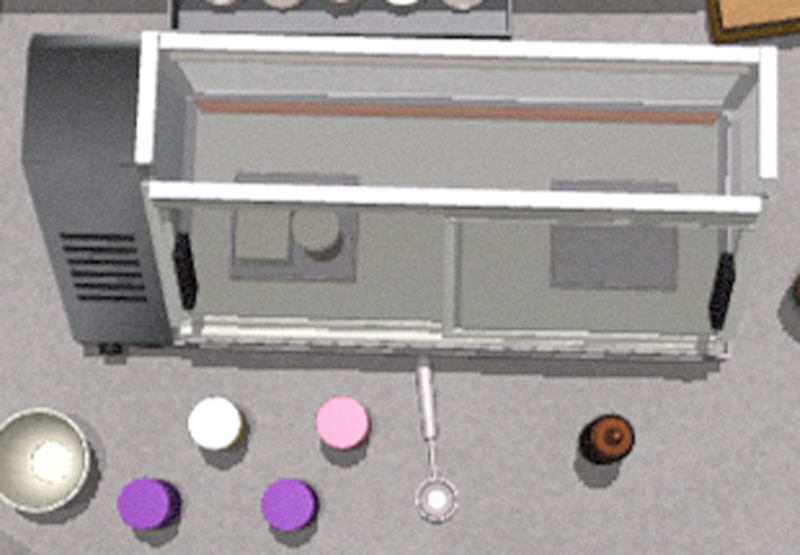

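View pics/scenez.png

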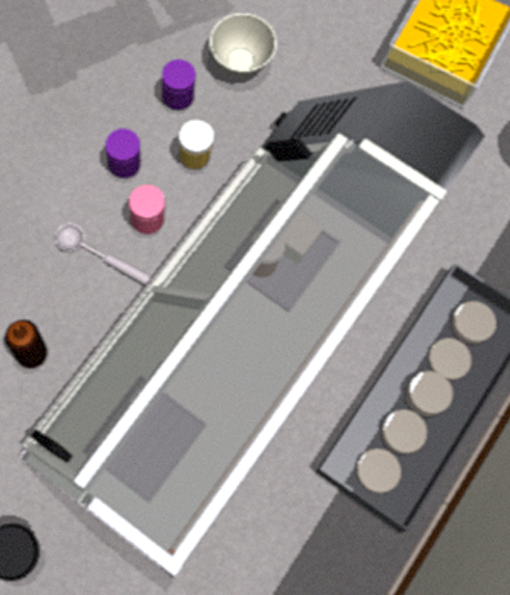

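```bash
cat > h.py <<'E'
import numpy as np,cv2
np.set_printoptions(precision=4,suppress=True)
def load(f): return dict(np.load(f))
def ray(c,px):
    K=c["intrinsics"];T=c["pose"]
    d=T[:3,:3]@np.linalg.solve(K,[px[0],px[1],1.0]); return T[:3,3],d/np.linalg.norm(d)
def onz(c,px,z):
    o,d=ray(c,px); return o+d*(z-o[2])/d[2]
def tri(ca,pa,cb,pb):
    o1,d1=ray(ca,pa);o2,d2=ray(cb,pb)
    A=np.stack([d1,-d2],1);s=np.linalg.lstsq(A,o2-o1,rcond=None)[0]
    p,q=o1+s[0]*d1,o2+s[1]*d2; return (p+q)/2,np.linalg.norm(p-q)
def proj(c,P):
    T=np.linalg.inv(c["pose"]);p=T[:3,:3]@np.asarray(P)+T[:3,3];p=c["intrinsics"]@p;return p[:2]/p[2]
E
python3 - <<'E'
from h import *
t=load("top0.npz");s=load("scene0.npz")
z=lambda u,v:(u/2.58+140-.3,v/2.58+115-.3)
zs=lambda u,v:(u/1.7+225-.3,v/1.7+100-.3)
print("back corners",onz(t,z(145,33),.289),onz(t,z(777,47),.289))
print("empty tray",[onz(t,z(*p),.069) for p in((552,182),(677,184),(676,290),(552,287))])
print("full tray",[onz(t,z(*p),.069) for p in((235,175),(357,176),(355,281),(231,279))])
print("scene roof corners",onz(s,zs(441,195),.289),onz(s,zs(175,572),.289))
print("scene empty tray",[onz(s,zs(*p),.069) for p in((207,425),(151,499))], "full",[onz(s,zs(*p),.069) for p in((340,240),(288,309))])
print("pullR",tri(t,z(723,290),s,zs(51,446)))
# tub lid
for n,c,r in(("top",t,(200,260,245,300)),("scene",s,(325,165,355,200))):
    im=c["color"][r[1]:r[3],r[0]:r[2]].astype(int)
    m=((im.min(2)>120)&(im.max(2)-im.min(2)<30)).astype(np.uint8)
    k,l,st,ce=cv2.connectedComponentsWithStats(m);i=1+st[1:,4].argmax()
    p=ce[i]+r[:2];print(n,p,st[i],onz(c,p,.085))
E
```

```text
back corners [0.8056 0.302  0.289 ] [ 0.7941 -0.3582  0.289 ]
empty tray [array([ 0.7012, -0.1393,  0.069 ]), array([ 0.6997, -0.2879,  0.069 ]), array([ 0.5721, -0.2853,  0.069 ]), array([ 0.5747, -0.1391,  0.069 ])]
full tray [array([0.7074, 0.2387, 0.069 ]), array([0.7071, 0.093 , 0.069 ]), array([0.5803, 0.0935, 0.069 ]), array([0.5818, 0.2403, 0.069 ])]
scene roof corners [0.8045 0.2949 0.289 ] [ 0.7934 -0.3527  0.289 ]
scene empty tray [array([ 0.7083, -0.141 ,  0.069 ]), array([ 0.7034, -0.2835,  0.069 ])] full [array([0.7122, 0.2413, 0.069 ]), array([0.7075, 0.0907, 0.069 ])]
pullR (array([ 0.5521, -0.3153,  0.1984]), np.float64(0.0005188570431255028))
top [222.4632 278.4387] [ 13   9  20  20 326] [0.4109 0.2538 0.085 ]
scene [340.2075 179.0252] [  5   5  21  19 318] [0.4107 0.2528 0.085 ]
```

```bash
python3 - <<'E'
import cv2,numpy as np
t=cv2.imread("pics/top0.png"); s=cv2.imread("pics/scene0.png")
a=cv2.resize(cv2.convertScaleAbs(t[200:250,400:440],alpha=3),None,fx=10,fy=10,interpolation=cv2.INTER_CUBIC)
b=cv2.resize(cv2.convertScaleAbs(s[340:390,235:275],alpha=3),None,fx=10,fy=10,interpolation=cv2.INTER_CUBIC)
cv2.imwrite("pics/pull.png",np.hstack([a,b]))
E
```

```text
(no output)
```

View pics/pull.png

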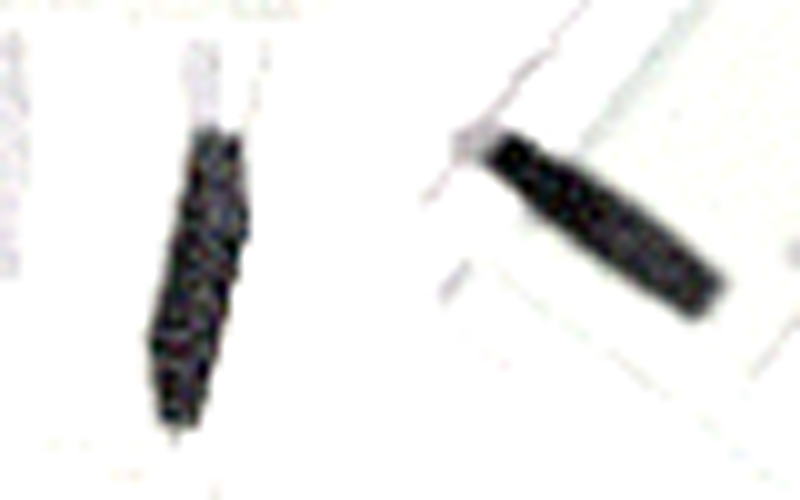

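```bash
cat >> h.py <<'E'
th=np.radians(-1.02);O=np.array([.650,-.024,0])
RC=np.array([[np.cos(th),-np.sin(th),0],[np.sin(th),np.cos(th),0],[0,0,1]])
def c2w(p): return O+RC@np.asarray(p,float)
def w2c(p): return RC.T@(np.asarray(p,float)-O)
E
python3 - <<'E'
from h import *
t=load("top0.npz");s=load("scene0.npz")
sl=np.array([.549,0,.836]);n=np.array([.836,0,-.549]);y=np.array([0,1.,0])
# silhouettes
def sil(c,M):
    P=[M+a*.045*sl+b*.007*y+d*.036*n for a in(-1,1) for b in(-1,1) for d in(0,1)]
    return cv2.convexHull(np.array([proj(c,c2w(p)) for p in P],np.float32))[:,0]
obs=[]
for c,(x0,y0,x1,y1) in((t,(400,205,440,248)),(s,(240,340,275,385))):
    g=c["color"][y0:y1,x0:x1].max(2); m=(g<45).astype(np.uint8)
    k,l,st,ce=cv2.connectedComponentsWithStats(m);i=1+st[1:,4].argmax()
    obs.append((ce[i]+(x0,y0),st[i,:4]+[x0,y0,0,0],st[i,4])); print(obs[-1])
# analytic check for a few points
from scipy.optimize import least_squares
def cen(h):
    m=cv2.moments(h.astype(np.float32));return np.array([m["m10"],m["m01"]])/m["m00"]
f=lambda v:np.concatenate([cen(sil(c,v))-o[0] for c,o in zip((t,s),obs)])
r=least_squares(f,[-.1,-.293,.2]);print(r.x,r.fun)
for c in(t,s):
    h=sil(c,r.x);print(h.min(0),h.max(0))
print(c2w(r.x))
print("tub case",w2c([.4108,.2533,0]))
E
```

```text
(array([419.3591, 227.5414]), array([415, 213,  10,  30]), np.int32(181))
(array([254.9803, 361.9408]), array([243, 353,  24,  19]), np.int32(152))
[-0.108  -0.2934  0.1983] [ 0.0737 -0.18    0.2901  1.0095]
[413.7836 211.9269] [425.194  242.9558]
[241.8301 352.3486] [268.5406 373.6785]
[ 0.5368 -0.3155  0.1983]
tub case [-0.2441  0.273   0.    ]
```

```bash
python3 -m inch --help 2>&1 | head -20; python3 -m inch '{"dp":[[-36,0,0],[-36,0,0],[-36,0,0],[-30,0,0],[-30,0,0],[0,-32,15],[0,-32,15],[0,-32,15],[0,-32,15],[0,-32,15],[0,-32,15],[0,-32,15],[0,-32,15],[0,-32,15],[0,-32,15],[0,-32,15],[0,-32,15],[0,-32,15],[0,-32,15],[0,-32,15]],"yaw":[-6.83,-6.83,-6.83,0,0,0,0,0,0,0,0,0,0,0,0,0,0,0,0,0]}'; python3 -c "
from rig import bot;print(bot.read_state())"
```

```text
invalid input: not JSON, or not a number
time_s: 1.77
position: [0.4438, 0.1037, 0.409]
tcp_rot: [[-0.001, 0.0, 1.0], [0.0, 1.0, -0.0], [-1.0, 0.0, -0.001]]
force: [0.1, -0.7, 0.3]
opening: 0.996
{'time_s': 1.7667, 'joint_positions': array([-9.49631122e-01,  6.63861946e+00,  9.05947376e+01,  7.26984694e-03,
        8.28028909e+01, -9.09298809e+01]), 'qvel': array([-50.45676204,   7.38921766,  -8.72145572,   0.20487644,
         0.91987915, -50.03917871]), 'tau': array([  3.09499718, -28.29420805, -19.94530141,  -0.14063093,
         0.21448108,   0.56511389]), 'position': array([0.44379111, 0.1036952 , 0.40898435]), 'tcp_rot': array([[-6.30473255e-04,  3.60684722e-04,  9.99999736e-01],
       [ 1.36350891e-04,  9.99999926e-01, -3.60598824e-04],
       [-9.99999792e-01,  1.36123507e-04, -6.30522387e-04]]), 'force': array([ 0.14851623, -0.66213613,  0.25107742]), 'moment': array([ 0.0006856 ,  0.01489925, -0.01006377]), 'opening': 0.9963018379945786}
```

```bash
python3 -m inch '{"dp":[[-20,0,20],[-20,0,30],[-20,0,35],[-20,0,35],[-20,0,35],[-20,0,35],[-20,0,35],[-20,0,35],[-20,0,35],[-20,0,35],[-20,0,35],[-20,0,35],[-20,0,35],[-20,0,35]],"yaw":[0,0,0,0,0,0,0,0,0,0,0,0,0,0]}'; python3 -c "
from rig import bot;print(bot.read_state()['joint_positions'])"
```

```text
time_s: 2.93
position: [0.7835, 0.0897, 0.5978]
tcp_rot: [[0.106, -0.001, 0.994], [0.012, 1.0, -0.001], [-0.994, 0.012, 0.106]]
force: [-0.8, -0.2, 1.0]
opening: 0.999
[ -1.89530193  39.21970356  12.48946329   1.08065219 122.24307315
 -91.26196034]
```

```bash
python3 -m inch '{"dp":[[0,0,40],[0,0,40],[0,0,40],[0,0,40],[0,0,40],[0,0,40]],"yaw":[0,0,0,0,0,0]}'; python3 -c "
from rig import bot;print(bot.read_state()['joint_positions'])"
```

```text
time_s: 3.43
position: [0.8752, 0.0753, 0.5313]
tcp_rot: [[0.233, -0.003, 0.972], [0.025, 1.0, -0.003], [-0.972, 0.025, 0.233]]
force: [-0.3, 0.3, 0.3]
opening: 1.002
[ -3.03466962  44.59134315  12.48946471   2.24189659 109.5105664
 -92.01606043]
```

```bash
python3 -m inch '{"dp":[[-25,12,30],[-25,12,30],[-25,12,30],[-25,12,30],[-25,12,30],[-25,12,30]],"yaw":[0,0,0,0,0,0]}'; python3 -c "
from rig import bot;print(bot.read_state()['joint_positions'])"
```

```text
time_s: 3.93
position: [0.8531, 0.1255, 0.6181]
tcp_rot: [[0.366, -0.009, 0.931], [0.042, 0.999, -0.007], [-0.93, 0.041, 0.366]]
force: [1.2, 0.3, -0.4]
opening: 0.998
[  0.19114591  39.08341134  12.49158561   2.43174259 106.90535279
 -88.72823781]
```

```bash
python3 -m inch '{"dp":[[-25,-25,20],[-25,-25,20],[-25,-25,20],[-25,-25,20],[-25,-25,20],[-25,-25,20]],"yaw":[0,0,0,0,0,0]}'; python3 -c "
from rig import bot;print(bot.read_state()['joint_positions'])"
```

```text
time_s: 4.43
position: [0.8122, -0.0359, 0.7093]
tcp_rot: [[0.452, -0.01, 0.892], [0.043, 0.999, -0.011], [-0.891, 0.044, 0.452]]
force: [1.0, 0.2, -0.3]
opening: 0.999
[-13.38259646  32.64040247  12.48954706   8.919799   108.91020194
 -98.49194642]
```

```bash
python3 -m inch '{"dp":[[-25,-25,20],[-25,-25,20],[-25,-25,20],[-25,-25,20],[-25,-25,20],[-25,-25,20]],"yaw":[0,0,0,0,0,0]}'; cat > fk.py <<'E'
import numpy as np
from rig import bot
from scipy.optimize import least_squares
from scipy.spatial.transform import Rotation as Rt
D=[([59.2739,30.28,82.1582,.0003,67.6884,-10.2283],[.2185,.5848,.2402]),
([-.9496,6.6386,90.5947,.0073,82.8029,-90.9299],[.4438,.1037,.409]),
([-1.8953,39.2197,12.4895,1.0807,122.2431,-91.262],[.7835,.0897,.5978]),
([-3.0347,44.5913,12.4895,2.2419,109.5106,-92.016],[.8752,.0753,.5313]),
([.1911,39.0834,12.4916,2.4317,106.9054,-88.7282],[.8531,.1255,.6181]),
([-13.3826,32.6404,12.4895,8.9198,108.9102,-98.4919],[.8122,-.0359,.7093])]
s=bot.read_state();D.append((list(s['joint_positions']),list(s['position'])))
def fk(q,p):
    a,h,L1,L2,e,L,d=p
    q=np.radians(q);ry=lambda t:Rt.from_euler('y',t).as_matrix();rz=lambda t:Rt.from_euler('z',t).as_matrix()
    R=rz(q[0]);x=R@np.array([a,d,h]);R=R@ry(q[1]);x=x+R@[0,0,L1];R=R@ry(q[2]);x=x+R@[e,0,L2]
    R=R@rz(q[3])@ry(q[4]);x=x+R@[0,0,L];return x,R@rz(q[5])
if __name__=="__main__":
    np.set_printoptions(precision=4,suppress=True)
    r=least_squares(lambda p:np.concatenate([fk(q,p)[0]-x for q,x in D]),[0,.3,.4,.4,0,.3,.11]);print(r.x);print(np.abs(r.fun).max())
    print(fk(D[-1][0],r.x)[1]);print(s['joint_positions'],s['tcp_rot'])
    np.save("fk.npy",r.x)
E
python3 fk.py
```

```text
time_s: 4.93
position: [0.7494, -0.1735, 0.7832]
tcp_rot: [[0.547, -0.003, 0.837], [0.028, 0.999, -0.015], [-0.837, 0.032, 0.546]]
force: [0.3, -0.4, -0.1]
opening: 1.001
[-0.      0.2742  0.588   0.3917  0.1141  0.2868  0.111 ]
3.335158688322348e-05
[[ 0.0029 -0.8374  0.5466]
 [-0.9995  0.015   0.0283]
 [-0.0319 -0.5464 -0.8369]]
[ -27.352    27.4397   12.4896   17.0753  109.7873 -106.7956] [[ 0.5466 -0.0029  0.8374]
 [ 0.0283  0.9995 -0.015 ]
 [-0.8369  0.0319  0.5464]]
```

```bash
cat > ik.py <<'E'
import numpy as np
from fk import fk
from scipy.optimize import least_squares
P=np.load("fk.npy")
lo=np.array([-176.69,-43.24,12.49,-82,0,-163.58]);hi=np.array([176.69,126.21,139.97,262,151.66,163.58])
def Rtool(tilt,az):
    a,b=np.radians([tilt,az]);x=np.array([np.sin(a)*np.cos(b),np.sin(a)*np.sin(b),-np.cos(a)]);y=np.array([-np.sin(b),np.cos(b),0]);return np.stack([x,y,np.cross(x,y)],1)
def ik(pos,R,q0):
    M=np.stack([-R[:,1],-R[:,2],R[:,0]],1)
    def f(q):
        x,r=fk(q,P);return np.concatenate([(x-pos)*10,(r-M).ravel()])
    r=least_squares(f,np.clip(q0,lo+.01,hi-.01),bounds=(lo,hi));return r.x,np.abs(r.fun).max()
E
python3 - <<'E'
from ik import *
from h import c2w
np.set_printoptions(precision=1,suppress=True)
W={"tub":[.4108,.2533,.055],"tubup":[.4108,.2533,.28],"pull":c2w([-.10,-.293,.19]),"pullopen":c2w([-.10,-.03,.19]),"pre":c2w([-.2,-.19,.27]),"place":c2w([-.01,-.19,.115])}
for t in(28,33,37,42):
  for az in(-1,):
    q=np.array([-10,20,80,5,60,-90.])
    for n,w in W.items():
        q2,e=ik(np.array(w),Rtool(t,az),q);print(t,n,q2,"err",round(e,4)); 
E
```

```text
28 tub [ 26.   38.9 121.1 -82.   12.6  17.6] err 0.1007
28 tubup [ 25.6  10.4 114.9 -23.7  31.5 -45.6] err 0.0
28 pull [ -49.1   29.   101.7   34.7   35.6 -163.6] err 0.0198
28 pullopen [ -22.3   23.3  115.8   34.6   17.4 -142.3] err 0.0
28 pre [ -50.7   11.3  115.7   33.9   39.3 -163.6] err 0.0044
28 place [ -34.6   37.9  100.9   42.1   22.8 -160.2] err 0.0
33 tub [ 28.   39.2 120.5 -82.   15.9  19.7] err 0.1536
33 tubup [ 27.3  10.4 117.8 -35.4  26.4 -33.2] err 0.0
33 pull [ -49.    28.8  102.5   36.5   34.  -163.6] err 0.0789
33 pullopen [ -22.9   23.6  118.6   55.6   13.5 -163.6] err 0.0157
33 pre [ -50.5   10.8  116.8   35.9   37.1 -163.6] err 0.0594
33 place [ -34.5   37.8  101.8   46.5   21.  -163.6] err 0.0541
37 tub [ 29.8  39.6 119.9 -82.   18.9  21.8] err 0.1909
37 tubup [ 28.6  10.8 120.1 -48.7  23.3 -19.3] err 0.0
37 pull [ -48.9   28.6  103.    37.9   32.8 -163.6] err 0.1245
37 pullopen [ -22.3   23.4  118.8   56.7   12.1 -163.6] err 0.0651
37 pre [ -50.3   10.5  117.5   37.4   35.5 -163.6] err 0.102
37 place [ -34.2   37.7  102.1   47.6   19.9 -163.6] err 0.1043
42 tub [ 32.3  40.3 119.1 -82.   23.1  24.8] err 0.2303
42 tubup [ 30.3  11.8 122.9 -70.1  21.7   3. ] err 0.0
42 pull [ -48.8   28.4  103.6   39.6   31.5 -163.6] err 0.1787
42 pullopen [ -21.5   23.3  119.    57.9   10.4 -163.6] err 0.1236
42 pre [ -50.    10.1  118.4   39.3   33.6 -163.6] err 0.1528
42 place [ -33.9   37.6  102.5   48.9   18.6 -163.6] err 0.1636
```

```bash
python3 - <<'E'
from ik import *
from h import c2w
np.set_printoptions(precision=0,suppress=True)
W={"tub":[.4108,.2533,.06],"pull":c2w([-.10,-.293,.19]),"pullopen":c2w([-.10,-.03,.19]),"pre":c2w([-.2,-.19,.27]),"place":c2w([-.01,-.19,.12])}
for t in(25,30,35,40):
  for az in(-15,0,15,30):
    print("##",t,az)
    for n,w in W.items():
      out=set()
      R0=Rtool(t,az)
      for fl in(1,-1):
        R=R0*np.array([1,fl,fl])
        for j4 in(-60,40,140,230):
         for j6 in (-120,60):
          q,e=ik(np.array(w),R,np.array([np.degrees(np.arctan2(w[1]-.1,w[0])),30,110,j4,25,j6]))
          if e<.002: out.add((fl,)+tuple(np.round(q/3)*3))
      print(n,[tuple(int(v) for v in o) for o in out])
E
```

```text
## 25 -15
tub []
pull [(1, -45, 27, 102, 27, 30, -141), (-1, -45, 27, 102, 27, 30, 39)]
pullopen [(-1, -18, 24, 114, 3, 18, 84), (1, -18, 24, 114, 3, 18, -96)]
pre [(1, -45, 12, 114, 24, 33, -138), (-1, -45, 12, 114, 24, 33, 42)]
place [(-1, -30, 36, 99, 21, 21, 57), (1, -30, 36, 99, 21, 21, -123)]
## 25 0
tub [(-1, 24, 39, 126, 234, 12, -120), (1, 24, 39, 126, 234, 12, 60)]
pull [(1, -48, 30, 99, 30, 39, -162), (-1, -48, 30, 99, 30, 39, 18)]
pullopen [(1, -21, 24, 114, 24, 21, -135), (-1, -21, 24, 114, 24, 21, 45)]
pre [(-1, -51, 12, 114, 30, 42, 21), (1, -51, 12, 114, 30, 42, -159)]
place [(-1, -33, 36, 99, 33, 27, 30), (1, -33, 36, 99, 33, 27, -150)]
## 25 15
tub [(1, 21, 39, 129, 189, 12, 84), (-1, 21, 39, 129, 189, 12, -96)]
pull [(-1, -51, 30, 96, 33, 45, 3)]
pullopen [(-1, -27, 24, 111, 36, 30, 21), (1, -27, 24, 111, 36, 30, -159)]
pre [(-1, -51, 12, 111, 30, 48, 3)]
place [(-1, -36, 39, 96, 36, 36, 12)]
## 25 30
tub [(-1, 15, 39, 129, 153, 15, -78), (1, 15, 39, 129, 153, 15, 102)]
pull [(-1, -51, 33, 93, 30, 54, -9)]
pullopen [(-1, -27, 24, 111, 36, 36, 3)]
pre [(-1, -54, 15,
[... 3038 characters left out ...]
38, 186, 45, 90), (-1, 21, 48, 138, 186, 45, -90)]
pull [(-1, -57, 33, 105, 57, 45, -24), (1, -57, 33, 105, 57, 45, 156)]
pullopen [(1, -33, 27, 123, 87, 27, 144), (-1, -33, 27, 123, 87, 27, -36)]
pre [(1, -60, 15, 120, 54, 51, 156), (-1, -60, 15, 120, 54, 51, -24)]
place [(1, -42, 39, 105, 72, 33, 150), (-1, -42, 39, 105, 72, 33, -30)]
## 40 30
tub [(1, 12, 51, 138, 165, 48, 87), (-1, 12, 51, 138, 165, 48, -93)]
pull [(-1, -57, 36, 96, 48, 57, -30), (1, -57, 36, 96, 48, 57, 150)]
pullopen [(-1, -36, 27, 117, 69, 39, -33), (1, -36, 27, 117, 69, 39, 147)]
pre [(1, -63, 18, 114, 48, 60, 150), (-1, -63, 18, 114, 48, 60, -30)]
place [(1, -45, 42, 99, 60, 45, 150), (-1, -45, 42, 99, 60, 45, -30)]
```

```bash
python3 -m inch '{"dp":[[-25,-25,20],[-25,-25,20],[-25,-25,20],[-25,-25,20],[-25,-25,20]],"yaw":[0,0,0,0,0]}'; python3 -c "
from rig import bot;print(bot.read_state()['joint_positions'])"
```

```text
time_s: 5.35
position: [0.6853, -0.27, 0.8349]
tcp_rot: [[0.625, 0.011, 0.781], [0.003, 1.0, -0.016], [-0.781, 0.012, 0.625]]
force: [0.6, 0.0, -0.9]
opening: 1.0
[ -39.29263063   23.95443525   12.49039544   25.0341515   109.99683198
 -112.60152331]
```

```bash
python3 -m inch '{"dp":[[0,0,0],[0,0,0],[0,0,0],[0,0,0],[0,0,0],[0,0,0],[0,0,0],[0,0,0],[0,0,0],[0,0,0],[0,0,0],[0,0,0],[0,0,0],[0,0,0],[0,0,0],[0,0,0],[0,0,0],[0,0,0],[0,0,0],[0,0,0]],"yaw":[7.15,7.15,7.15,7.15,7.15,7.15,7.15,7.15,7.15,7.15,7.15,7.15,7.15,7.15,7.15,7.15,7.15,7.15,7.15,7.15]}'; python3 -m inch '{"dp":[[0,0,0],[0,0,0],[0,0,0],[0,0,0],[0,0,0]],"yaw":[7.15,7.15,7.15,7.15,7.15]}' ;python3 -c "
from rig import bot;print(bot.read_state()['joint_positions'])"
```

```text
time_s: 7.02
position: [0.686, -0.2689, 0.8345]
tcp_rot: [[0.624, 0.458, -0.633], [0.003, -0.812, -0.584], [-0.781, 0.362, -0.508]]
force: [0.6, 0.2, 0.1]
opening: 1.002
time_s: 7.43
position: [0.686, -0.2689, 0.8345]
tcp_rot: [[0.624, 0.002, -0.781], [0.003, -1.0, 0.001], [-0.781, -0.003, -0.624]]
force: [0.2, -0.3, 0.7]
opening: 1.0
[-39.16259284  23.98045785  12.49000721  24.95860382 110.00307575
  66.5576374 ]
```

```bash
cat >> ik.py <<'E'
def path(q,R,pts,n=8):
    x0=fk(q,P)[0]
    for p in pts:
        p=np.array(p)
        for i in range(1,n+1):
            q,e=ik(x0+(p-x0)*i/n,R,q)
            if i%(max(1,n//4))==0: print(np.round(x0+(p-x0)*i/n,3),np.round(q),round(e,4))
        x0=p
    return q
E
python3 - <<'E'
from ik import *
from rig import bot
s=bot.read_state();q=s['joint_positions'];R=s['tcp_rot']
q=path(q,R,[[.483,-.316,.271],[.545,-.316,.193],[.545,-.052,.193]])
print("to tub")
q=path(q,R,[[.46,-.052,.30],[.36,.253,.26],[.41,.253,.055]],16)
print("back")
q=path(q,R,[[.41,.253,.30],[.44,-.2,.30],[.63,-.215,.13]],16)
E
```

```text
[ 0.635 -0.281  0.694] [-44.  12.  52.  26.  86.  52.] 0.0
[ 0.584 -0.292  0.553] [-49.   9.  76.  30.  70.  37.] 0.0
[ 0.534 -0.304  0.412] [-54.  11.  95.  38.  56.  19.] 0.0
[ 0.483 -0.316  0.271] [-61.  19. 110.  53.  43.  -8.] 0.0
[ 0.498 -0.316  0.252] [-59.  22. 110.  55.  41. -10.] 0.0
[ 0.514 -0.316  0.232] [-57.  24. 109.  58.  39. -12.] 0.0
[ 0.53  -0.316  0.213] [-56.  27. 109.  60.  36. -14.] 0.0
[ 0.545 -0.316  0.193] [-54.  30. 108.  63.  35. -16.] 0.0
[ 0.545 -0.25   0.193] [-49.  28. 114.  70.  30. -19.] 0.0
[ 0.545 -0.184  0.193] [-43.  26. 118.  79.  26. -23.] 0.0
[ 0.545 -0.118  0.193] [-35.  25. 122.  90.  21. -28.] 0.0
[ 0.545 -0.052  0.193] [-26.  24. 124. 103.  16. -34.] 0.0
to tub
[ 0.524 -0.052  0.22 ] [-27.  19. 125.  89.  17. -21.] 0.0
[ 0.503 -0.052  0.247] [-29.  14. 126.  74.  19.  -7.] 0.0
[ 0.481 -0.052  0.273] [-31.   9. 126.  62.  22.   5.] 0.0
[ 0.46  -0.052  0.3  ] [-33.   3. 126.  52.  26.  14.] 0.0
[0.435 0.024 0.29 ] [-20.   2. 130.  50.  17.  25.] 0.0
[0.41 0.1  0.28] [ -3.   3. 132.  17.   7.  71.] 0.0
[0.385 0.177 0.27 ] [ 16.   6. 131. -61.
[... 314 characters left out ...]
back
[0.415 0.255 0.124] [ 23.  29. 122. -55.   9. 164.] 0.2076
[0.414 0.254 0.182] [ 24.  21. 123. -54.  13. 164.] 0.1278
[0.412 0.254 0.241] [ 26.  15. 122. -53.  17. 164.] 0.0512
[0.41  0.253 0.3  ] [ 29.   8. 120. -47.  24. 158.] 0.0
[0.418 0.14  0.3  ] [  6.   2. 127. -18.  13. 113.] 0.0
[0.425 0.026 0.3  ] [-21.  -1. 130.  44.  19.  31.] 0.0
[ 0.432 -0.087  0.3  ] [-44.   2. 128.  54.  32.   4.] 0.0
[ 0.44 -0.2   0.3 ] [-57.   7. 121.  53.  42.  -5.] 0.0
[ 0.488 -0.204  0.258] [-51.  16. 120.  61.  34. -10.] 0.0
[ 0.535 -0.208  0.215] [-46.  24. 117.  70.  29. -16.] 0.0
[ 0.582 -0.211  0.172] [-42.  31. 113.  77.  25. -21.] 0.0
[ 0.63  -0.215  0.13 ] [-38.  37. 108.  83.  23. -24.] 0.0
```

```bash
python3 - <<'E'
from ik import *
from rig import bot
s=bot.read_state();R=s['tcp_rot']
for z in(.1,.15,.18,.2,.22,.25,.28,.32):
  row=[]
  for x in(.32,.36,.40,.44,.48,.52,.56,.6):
    q,e=ik(np.array([x,.11,z]),R,np.array([0,20,120,180,20,-80.]))
    row.append(f"{q[4]:.0f}" if e<.002 else f"x")
  print(z,row)
E
```

```text
0.1 ['x', 'x', 'x', 'x', '33', '27', '21', '16']
0.15 ['x', 'x', 'x', '28', '22', '17', '12', '8']
0.18 ['x', 'x', 'x', '19', '15', '10', '7', '3']
0.2 ['x', 'x', 'x', '14', '10', '6', '3', '1']
0.22 ['x', 'x', '11', '8', '5', '2', '1', '4']
0.25 ['x', 'x', '2', '1', 'x', 'x', '6', 'x']
0.28 ['x', 'x', 'x', 'x', 'x', 'x', 'x', '14']
0.32 ['x', 'x', 'x', 'x', 'x', 'x', 'x', 'x']
```

```bash
python3 - <<'E'
from ik import *
from rig import bot
from h import c2w,w2c,load,onz,proj
s=bot.read_state();q=s['joint_positions'];R=s['tcp_rot']
import io,contextlib
with contextlib.redirect_stdout(io.StringIO()):
    q=path(q,R,[[.483,-.316,.271],[.545,-.316,.193],[.545,-.052,.193]])
print("to tub")
q=path(q,R,[[.47,-.052,.22],[.45,.02,.17],[.43,.253,.17],[.411,.253,.06]],12)
print("back")
q=path(q,R,[[.43,.253,.17],[.45,.0,.17],[.46,-.1,.28],[.46,-.21,.28],[.56,-.213,.17],[.635,-.2135,.12],],12)
print("brown",)
t=load("top0.npz");sc=load("scene0.npz")
from h import tri
print(tri(t,(378,284.5),sc,(236,297)))
E
```

```text
to tub
[ 0.526 -0.052  0.2  ] [-27.  23. 126. 102.  17. -35.] 0.0
[ 0.508 -0.052  0.207] [-29.  21. 128. 101.  18. -35.] 0.0
[ 0.489 -0.052  0.213] [-30.  19. 130.  99.  19. -34.] 0.0
[ 0.47  -0.052  0.22 ] [-32.  17. 132.  97.  20. -34.] 0.0
[ 0.465 -0.034  0.208] [-30.  19. 134. 111.  19. -46.] 0.0
[ 0.46  -0.016  0.195] [-27.  21. 136. 125.  20. -59.] 0.0
[0.455 0.002 0.182] [-23.  23. 138. 139.  22. -69.] 0.0
[0.45 0.02 0.17] [-20.  26. 139. 149.  25. -78.] 0.0
[0.445 0.078 0.17 ] [ -7.  26. 138. 168.  23. -85.] 0.0
[0.44  0.136 0.17 ] [  5.  26. 136. 189.  21. -94.] 0.0
[0.435 0.195 0.17 ] [  17.   27.  132.  214.   19. -109.] 0.0
[0.43  0.253 0.17 ] [  27.   27.  127.  240.   19. -127.] 0.0
[0.425 0.253 0.143] [  27.   32.  128.  227.   23. -113.] 0.0
[0.42  0.253 0.115] [  28.   37.  130.  219.   27. -103.] 0.0
[0.416 0.253 0.088] [ 28.  41. 131. 213.  32. -96.] 0.0
[0.411 0.253 0.06 ] [ 28.  46. 132. 209.  37. -91.] 0.0
back
[0.416 0.253 0.087] [ 28.  41. 131. 213.  32. -96.] 0.0
[0.42  0.253 0.115] [  28.   37.  130.  219.   27. -103.] 0.0
[0.425 0.253 0.142] [  27.   32.  1
[... 632 characters left out ...]
-49.   9. 124.  58.  34.  -5.] 0.0
[ 0.46  -0.182  0.28 ] [-52.  10. 122.  57.  36.  -7.] 0.0
[ 0.46 -0.21  0.28] [-55.  12. 120.  56.  38.  -8.] 0.0
[ 0.485 -0.211  0.252] [-52.  16. 120.  62.  34. -12.] 0.0
[ 0.51  -0.212  0.225] [-49.  21. 119.  68.  31. -17.] 0.0
[ 0.535 -0.212  0.198] [-46.  26. 117.  74.  28. -22.] 0.0
[ 0.56  -0.213  0.17 ] [-44.  30. 115.  81.  26. -27.] 0.0
[ 0.579 -0.213  0.158] [-42.  32. 114.  83.  25. -27.] 0.0
[ 0.598 -0.213  0.145] [-41.  35. 112.  84.  24. -27.] 0.0
[ 0.616 -0.213  0.132] [-39.  37. 110.  85.  24. -27.] 0.0
[ 0.635 -0.214  0.12 ] [-38.  39. 107.  86.  23. -27.] 0.0
brown
(array([ 0.3944, -0.2059,  0.1217]), np.float64(0.00017976138640749459))
```

```bash
python3 -m inch '{"dp":[[18,3,30],[18,3,30],[18,3,30],[18,3,30],[18,3,30],[18,3,30],[18,3,30],[18,3,30],[18,3,30],[18,3,30],[18,3,30],[18,3,30],[18,3,30],[18,2,30],[18,2,30],[18,2,30],[18,2,30]],"yaw":[0,0,0,0,0,0,0,0,0,0,0,0,0,0,0,0,0]}' 40;python3 -c "
from rig import bot;print(bot.read_state()['joint_positions'])"
```

```text
time_s: 8.85
position: [0.4815, -0.3195, 0.2834]
tcp_rot: [[0.625, 0.007, -0.781], [-0.001, -1.0, -0.009], [-0.781, 0.006, -0.625]]
force: [0.2, 0.1, -1.1]
opening: 0.464
[-61.18066255  17.90018833 108.99275708  50.96652022  44.74642645
  -6.54791122]
```

```bash
python3 -m inch '{"dp":[[20,0,2],[20,0,2],[0,0,0]],"yaw":[0,0,0]}'; python3 - <<'E'
from rig import bot;import cv2,numpy as np
from h import *
s=bot.read_state();d=np.array([.545,-.3155,.193])-s['position'];print(s['position'],s['tcp_rot'].T@d*1000)
a=bot.capture("top");b=bot.capture("scene")
A=cv2.resize(a["color"][180:280,360:460],None,fx=4,fy=4);B=cv2.resize(b["color"][300:400,210:310],None,fx=4,fy=4)
cv2.imwrite("pics/p1.png",cv2.convertScaleAbs(np.hstack([A,B])[:,:,::-1],alpha=1.6))
E
```

```text
time_s: 9.1
position: [0.5037, -0.3184, 0.247]
tcp_rot: [[0.622, 0.007, -0.783], [0.005, -1.0, -0.005], [-0.783, -0.001, -0.622]]
force: [-0.6, 0.2, 0.6]
opening: 0.457
[ 0.5037 -0.3184  0.247 ] [67.9935 -2.6111  1.2933]
```

View pics/p1.png

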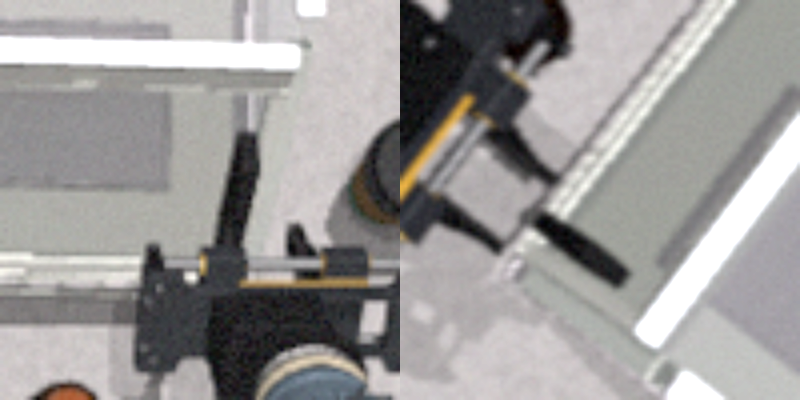

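The fingers straddle the pull in both views, with the pull at scene crop (585,245) between the finger tips. I'll go in now.

```bash
python3 -m inch '{"dp":[[17,-0.7,0.3],[17,-0.7,0.3],[17,-0.7,0.3],[17,-0.5,0.3],[0,0,0]],"yaw":[0,0,0,0,0]}'; python3 -m inch '{"dp":[[0,0,0],[0,0,0],[0,0,0],[0,0,0],[0,0,0],[0,0,0]],"yaw":[0,0,0,0,0,0]}' 5; python3 - <<'E'
from rig import bot
s=bot.read_state();print(s['position'],s['force'],s['opening'],s['moment'])
E
```

```text
time_s: 9.62
position: [0.5453, -0.315, 0.1943]
tcp_rot: [[0.623, 0.008, -0.782], [0.005, -1.0, -0.006], [-0.782, 0.0, -0.623]]
force: [0.0, 1.0, 0.0]
opening: 0.457
time_s: 10.12
position: [0.5437, -0.3137, 0.1947]
tcp_rot: [[0.623, 0.006, -0.782], [0.007, -1.0, -0.003], [-0.782, -0.004, -0.623]]
force: [-2.6, 4.1, 6.5]
opening: 0.159
[ 0.5437107  -0.31367778  0.19474513] [-2.59143094  4.09187028  6.47197298] 0.15852878244862142 [0.40839256 0.30386019 0.0034279 ]
```

```bash
python3 -m inch '{"dp":[[0.1,-8,-0.2],[0.3,-17,-0.3],[0.3,-17,-0.3],[0.3,-17,-0.3],[0.3,-17,-0.3],[0.3,-17,-0.3],[0.3,-17,-0.3],[0.3,-17,-0.3],[0.3,-17,-0.3],[0.3,-17,-0.3],[0.3,-17,-0.3],[0.3,-17,-0.3],[0.3,-17,-0.3],[0.3,-17,-0.3],[0.3,-17,-0.3],[0.2,-12,-0.2],[0,0,0],[0,0,0]],"yaw":[0,0,0,0,0,0,0,0,0,0,0,0,0,0,0,0,0,0]}'; python3 - <<'E'
from rig import bot
s=bot.read_state();print(s['position'],s['force'],s['opening'],s['moment'],s['joint_positions'])
E
```

```text
time_s: 11.62
position: [0.5486, -0.0556, 0.1947]
tcp_rot: [[0.624, 0.007, -0.782], [0.006, -1.0, -0.004], [-0.782, -0.002, -0.624]]
force: [-6.2, 1.2, 11.2]
opening: 0.159
[ 0.54860383 -0.05559258  0.19467055] [-6.2485466   1.18040348 11.22247217] 0.15873908098064443 [ 0.16235502  0.20920761 -0.24116196] [-26.07368581  24.29560796 123.03694584  99.64974031  16.47858748
 -31.23097043]
```

```bash
python3 -m inch '{"dp":[[0,0,0],[0,0,0],[0,0,0],[-10,0,4],[-20,0,8],[-20,0,8],[-20,0,9],[-7,0,4],[0,0,0]],"yaw":[0,0,0,0,0,0,0,0,0]}' 40; python3 -m inch '{"dp":[[6,-11,6.5],[6,-11,6.5],[6,-11,6.5],[6,-11,6.5],[6,-11,6.5],[6,-11,6.5],[5,-9,6],[0,0,0]],"yaw":[0,0,0,0,0,0,0,0]}' 87; python3 - <<'E'
from rig import bot
s=bot.read_state();print(s['position'],s['opening'],s['joint_positions'])
import cv2,numpy as np
a=bot.capture("top");cv2.imwrite("pics/t2.png",cv2.convertScaleAbs(cv2.resize(a["color"][115:330,140:450],None,fx=2.58,fy=2.58)[:,:,::-1],alpha=1.5))
E
```

```text
time_s: 12.37
position: [0.4737, -0.0573, 0.2335]
tcp_rot: [[0.622, 0.005, -0.783], [0.004, -1.0, -0.003], [-0.783, -0.001, -0.622]]
force: [-0.2, -1.0, 0.0]
opening: 0.461
time_s: 13.03
position: [0.4643, 0.0191, 0.171]
tcp_rot: [[0.618, 0.008, -0.786], [0.007, -1.0, -0.004], [-0.786, -0.003, -0.618]]
force: [0.5, 0.8, -0.4]
opening: 0.959
[0.46431481 0.01905982 0.17098294] 0.95860016322361 [-19.29623521  25.66085031 136.6073906  146.16048914  22.23337398
 -73.83437704]
```

View pics/t2.png

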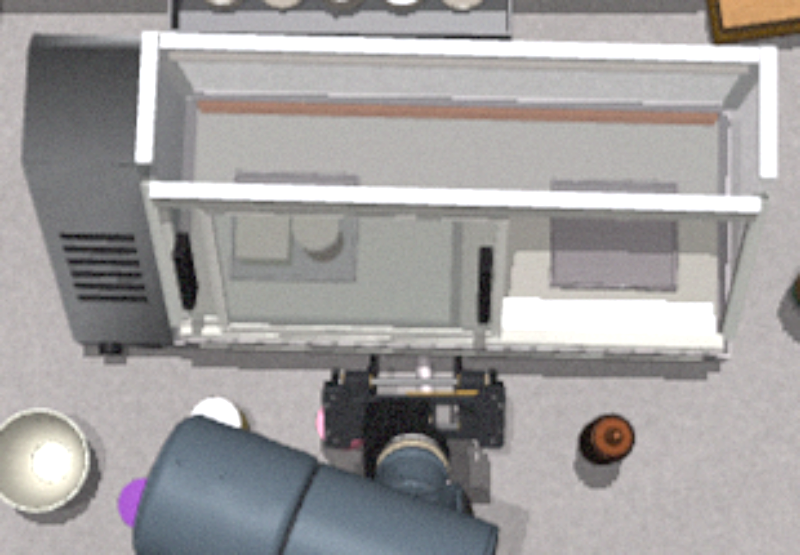

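```bash
python3 - <<'E'
from h import *
t=load("top0.npz");s=load("scene0.npz")
for n,c in(("top",t),("scene",s)):
    hsv=cv2.cvtColor(c["color"],cv2.COLOR_RGB2HSV)
    m=((hsv[...,0]>125)&(hsv[...,0]<160)&(hsv[...,1]>120)).astype(np.uint8)
    k,l,st,ce=cv2.connectedComponentsWithStats(m)
    for i in range(1,k):
        if st[i,4]>50: 
            # top-face: bbox
            print(n,ce[i],st[i],[onz(c,ce[i],z)[:2] for z in(.05,.085)])
A=cv2.resize(t["color"][290:330,180:270],None,fx=8,fy=8)[:,:,::-1]
B=cv2.resize(s["color"][130:205,285:360],None,fx=6,fy=6)[:,:,::-1]
cv2.imwrite("pics/pu1.png",cv2.convertScaleAbs(A,alpha=1.8));cv2.imwrite("pics/pu2.png",cv2.convertScaleAbs(B,alpha=1.8))
E
```

```text
top [197.1671 309.9858] [186 301  24  19 353] [array([0.3169, 0.3339]), array([0.3167, 0.3264])]
top [252.0717 310.2523] [242 301  21  19 321] [array([0.3173, 0.1674]), array([0.3172, 0.1634])]
scene [329.4522 148.9891] [321 135  19  29 460] [array([0.3175, 0.331 ]), array([0.3283, 0.3147])]
scene [297.1171 189.3623] [287 176  20  28 461] [array([0.3178, 0.1654]), array([0.3286, 0.1529])]
```

View pics/pu1.png

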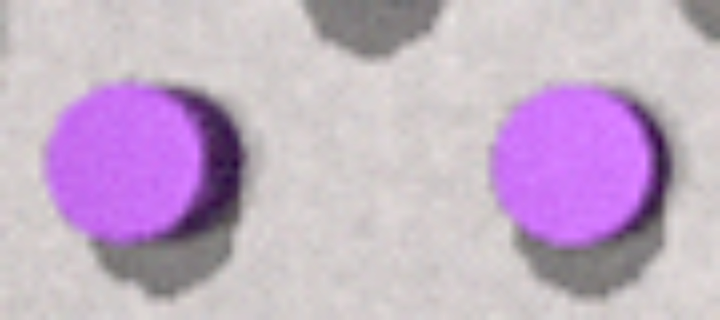

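View pics/pu2.png

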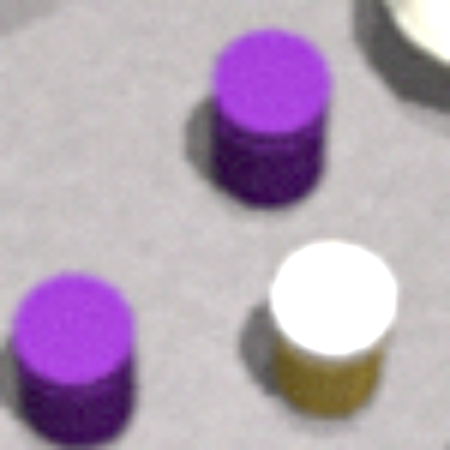

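```bash
python3 -m inch '{"dp":[[-1.7,-18,1.8],[-1.7,-18,1.8],[-1.7,-18,1.8],[-1.7,-18,1.8],[-1.7,-18,1.8],[-1.7,-18,1.8],[-1.7,-18,1.8],[-1.7,-18,1.8],[-1.7,-18,1.8],[-1.7,-18,1.8],[-1.7,-18,1.8],[-1.7,-18,1.8],[-1.7,-18,1.8],[0,0,0]],"yaw":[0,0,0,0,0,0,0,0,0,0,0,0,0,0]}'; python3 - <<'E'
from rig import bot
import numpy as np
s=bot.read_state();print(s['position'],s['opening'],s['joint_positions'])
for p in([.424,.2535,.12],[.416,.2535,.073]):print(s['tcp_rot'].T@(np.array(p)-s['position'])*1000)
import cv2
a=bot.capture("top");A=cv2.resize(a["color"][240:340,150:290],None,fx=4,fy=4)
b=bot.capture("scene");B=cv2.resize(b["color"][130:230,280:370],None,fx=4,fy=4)
cv2.imwrite("pics/t3.png",cv2.convertScaleAbs(np.hstack([A,B])[:,:,::-1],alpha=1.6)[:,:800]); cv2.imwrite("pics/t3b.png",cv2.convertScaleAbs(B[:,:,::-1],alpha=1.6))
E
```

```text
time_s: 14.25
position: [0.4327, 0.255, 0.1773]
tcp_rot: [[0.624, 0.009, -0.781], [0.01, -1.0, -0.004], [-0.781, -0.005, -0.624]]
force: [0.1, -0.3, 0.7]
opening: 1.001
[0.43268554 0.25497014 0.17728839] 1.0011572730076825 [  26.75237187   26.28317141  126.2192535   243.16398121   17.76897297
 -130.82190987]
[39.31127547  1.67850219 42.56014214]
[71.02859698  1.84137057 78.15487475]
```

View pics/t3b.png

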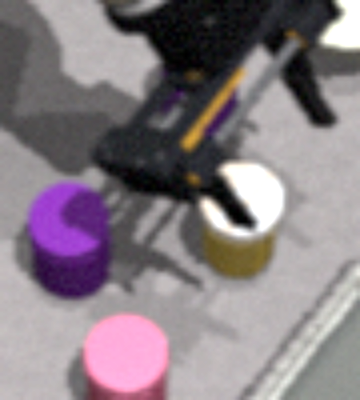

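```bash
python3 -m inch '{"dp":[[10,0.2,10.8],[10,0.2,10.8],[10,0.3,11],[10,0.3,11],[10,0.3,11]],"yaw":[0,0,0,0,0]}'; python3 -m inch '{"dp":[[8,0.2,8],[7,0.2,8],[6,0.2,7],[0,0,0],[0,0,0]],"yaw":[0,0,0,0,0]}'; python3 - <<'E'
from rig import bot
import numpy as np,cv2
s=bot.read_state();print(s['position'],s['force'],s['joint_positions'])
b=bot.capture("scene");B=cv2.resize(b["color"][130:230,280:370],None,fx=4,fy=4)
cv2.imwrite("pics/t4b.png",cv2.convertScaleAbs(B[:,:,::-1],alpha=1.6))
E
```

```text
time_s: 14.77
position: [0.4203, 0.2496, 0.1028]
tcp_rot: [[0.622, 0.005, -0.783], [0.005, -1.0, -0.002], [-0.783, -0.003, -0.622]]
force: [-0.3, -0.7, -0.5]
opening: 0.998
time_s: 15.18
position: [0.415, 0.249, 0.072]
tcp_rot: [[0.621, 0.005, -0.784], [0.004, -1.0, -0.003], [-0.784, -0.001, -0.621]]
force: [0.6, 0.4, -0.5]
opening: 0.996
[0.41496519 0.24900872 0.07201863] [ 0.58089774  0.44880073 -0.51519375] [ 27.40181079  44.21569468 131.67231792 209.6468044   34.7774505
 -93.13674745]
```

View pics/t4b.png

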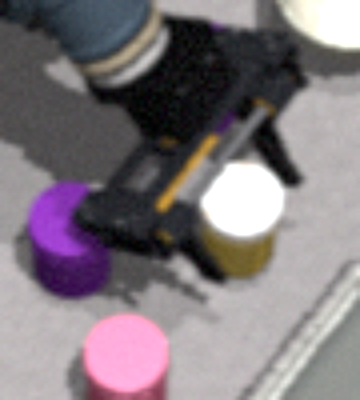

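```bash
python3 -m inch '{"dp":[[0,-2,0],[0,-2.3,0],[0,0,0]],"yaw":[0,0,0]}'; python3 -m inch '{"dp":[[0,0,0],[0,0,0],[0,0,0],[0,0,0],[0,0,0],[0,0,0]],"yaw":[0,0,0,0,0,0]}' 40; python3 - <<'E'
from rig import bot
s=bot.read_state();print(s['position'],s['force'],s['opening']*87)
E
```

```text
time_s: 15.48
position: [0.4151, 0.2547, 0.0733]
tcp_rot: [[0.623, 0.007, -0.782], [0.006, -1.0, -0.004], [-0.782, -0.003, -0.623]]
force: [-0.1, -0.2, -0.5]
opening: 0.996
time_s: 15.98
position: [0.4145, 0.254, 0.0725]
tcp_rot: [[0.622, 0.006, -0.783], [0.005, -1.0, -0.004], [-0.783, -0.001, -0.622]]
force: [0.1, -0.5, 0.6]
opening: 0.678
[0.41450253 0.25402321 0.07245679] [ 0.10089959 -0.53776358  0.60483867] 58.94866816999709
```

```bash
python3 -m inch '{"dp":[[-4,0,-5],[-8,0,-9],[-9,0,-10],[-10,0,-11],[-10,0,-11],[-10,0,-11],[-9,0,-10],[-8,0,-9],[-4,0,-5],[0,0,0]],"yaw":[0,0,0,0,0,0,0,0,0,0]}';  python3 - <<'E'
from rig import bot
import cv2
s=bot.read_state();print(s['position'],s['force'],s['opening']*87,s['joint_positions'])
b=bot.capture("scene");B=cv2.resize(b["color"][130:230,280:370],None,fx=4,fy=4)
cv2.imwrite("pics/t5b.png",cv2.convertScaleAbs(B[:,:,::-1],alpha=1.6))
E
```

```text
time_s: 16.82
position: [0.4337, 0.2544, 0.1811]
tcp_rot: [[0.624, 0.006, -0.781], [0.007, -1.0, -0.002], [-0.781, -0.004, -0.624]]
force: [0.4, 1.2, -0.9]
opening: 0.68
[0.4336584  0.25441716 0.18109571] [ 0.35440759  1.21473927 -0.87622741] 59.124756176135016 [  26.7261416    25.71524112  125.89182508  246.13093487   17.4851074
 -133.81417709]
```

View pics/t5b.png

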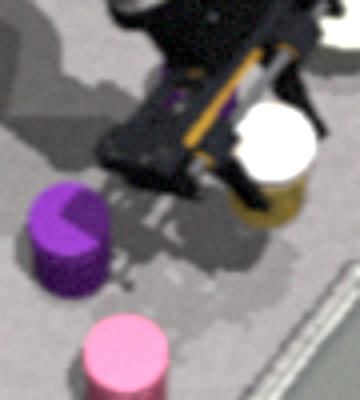

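The tub is lifted and upright, with its lid at crop (275,145). Next I cross to the right at low height.

```bash
python3 -m inch '{"dp":[[1,8,-1],[1.5,15,-1.8],[1.5,18,-1.8],[1.5,18,-1.8],[1.5,18,-1.8],[1.5,18,-1.8],[1.5,18,-1.8],[1.5,18,-1.8],[1.5,18,-1.8],[1.5,18,-1.8],[1.5,18,-1.8],[1.5,18,-1.8],[1.5,18,-1.8],[1.5,18,-1.8],[1,10,-1],[0,5,0],[0,0,0]],"yaw":[0,0,0,0,0,0,0,0,0,0,0,0,0,0,0,0,0]}';  python3 - <<'E'
from rig import bot
import numpy as np
s=bot.read_state();print(s['position'],s['force'],s['opening']*87,s['joint_positions'])
R=s['tcp_rot']
p=s['position']
for w in([.468,-.1,.28],[.468,-.2135,.28]):
    print(R.T@(np.array(w)-p)*1000);p=np.array(w)
from ik import path
path(s['joint_positions'],R,[[.468,-.1,.28],[.468,-.2135,.28]])
E
```

```text
time_s: 18.28
position: [0.4677, -0.0009, 0.1769]
tcp_rot: [[0.62, 0.004, -0.785], [0.004, -1.0, -0.002], [-0.785, -0.002, -0.62]]
force: [0.3, -0.0, -2.0]
opening: 0.68
[ 0.46765313 -0.000852    0.17693679] [ 0.29750675 -0.02190929 -1.96344042] 59.1525793305732 [-22.92106994  24.51181839 135.90102733 138.10550878  21.55402219
 -68.64171933]
[-81.05955808  98.93207484 -63.98644493]
[ -0.47388718 113.49880618   0.21547071]
[ 0.468 -0.026  0.203] [-28.  19. 134. 115.  19. -49.] 0.0
[ 0.468 -0.05   0.228] [-32.  15. 131.  90.  20. -26.] 0.0
[ 0.468 -0.075  0.254] [-36.  11. 129.  71.  23.  -9.] 0.0
[ 0.468 -0.1    0.28 ] [-40.   8. 126.  58.  28.   1.] 0.0
[ 0.468 -0.128  0.28 ] [-45.   9. 124.  58.  31.  -2.] 0.0
[ 0.468 -0.157  0.28 ] [-48.  10. 123.  57.  34.  -4.] 0.0
[ 0.468 -0.185  0.28 ] [-51.  11. 121.  56.  36.  -5.] 0.0
[ 0.468 -0.214  0.28 ] [-54.  12. 119.  55.  38.  -6.] 0.0
```

```bash
python3 -m inch '{"dp":[[-5,5,-4],[-8,9.5,-6.4],[-8,9.5,-6.4],[-8,9.5,-6.4],[-8,9.5,-6.4],[-8,9.5,-6.4],[-8,9.5,-6.4],[-8,9.5,-6.4],[-8,9.5,-6.4],[-8,9.5,-6.4],[-4,14,-3],[0,19,0],[0,19,0],[0,19,0],[0,19,0],[0,14,0],[0,8,0],[0,0,0]],"yaw":[0,0,0,0,0,0,0,0,0,0,0,0,0,0,0,0,0,0]}';  python3 - <<'E'
from rig import bot
import numpy as np,cv2
from h import *
s=bot.read_state();print(s['position'],s['tcp_rot'],s['force'],s['opening']*87,s['joint_positions'])
print("case",w2c(s['position']))
a=bot.capture("top");b=bot.capture("scene")
A=cv2.resize(a["color"][150:310,300:460],None,fx=2.5,fy=2.5);B=cv2.resize(b["color"][200:400,210:410],None,fx=2,fy=2)
cv2.imwrite("pics/t6.png",cv2.convertScaleAbs(np.hstack([A,B])[:,:,::-1],alpha=1.6))
E
```

```text
time_s: 19.78
position: [0.4695, -0.2033, 0.2805]
tcp_rot: [[0.621, 0.005, -0.784], [0.005, -1.0, -0.003], [-0.784, -0.002, -0.621]]
force: [0.4, -0.0, -1.2]
opening: 0.684
[ 0.4695 -0.2033  0.2805] [[ 0.6212  0.0052 -0.7837]
 [ 0.0048 -1.     -0.0028]
 [-0.7837 -0.002  -0.6212]] [ 0.4367 -0.0198 -1.2127] 59.475731583654124 [-53.2485  11.7655 119.6297  55.4508  37.4284  -5.7319]
case [-0.1773 -0.1824  0.2805]
```

View pics/t6.png

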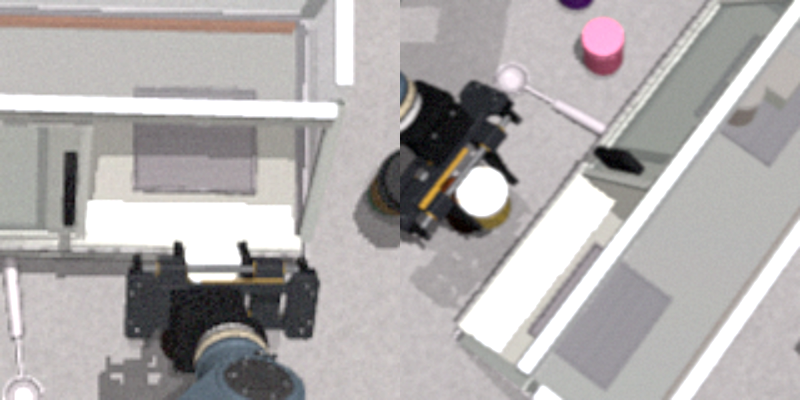

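```bash
python3 - <<'E'
from rig import bot
import numpy as np
from h import *
from ik import path
s=bot.read_state();R=s['tcp_rot'];p=s['position'];L=[c2w(v) for v in([-.09,-.19,.187],[-.008,-.19,.15],[-.008,-.19,.132])]
for w in L:
    print(w,R.T@(w-p)*1000);p=w
path(s['joint_positions'],R,L,4)
E
```

```text
[ 0.5566 -0.2124  0.187 ] [127.4911  12.4751 -10.6765]
[ 0.6386 -0.2138  0.15  ] [ 79.8927   2.2075 -41.295 ]
[ 0.6386 -0.2138  0.132 ] [14.1106  0.0686 11.1753]
[ 0.491 -0.204  0.257] [-51.  16. 119.  60.  34.  -9.] 0.0
[ 0.513 -0.207  0.234] [-48.  20. 118.  65.  31. -13.] 0.0
[ 0.535 -0.21   0.21 ] [-46.  24. 117.  70.  29. -17.] 0.0
[ 0.557 -0.212  0.187] [-44.  28. 115.  75.  27. -21.] 0.0
[ 0.577 -0.213  0.178] [-42.  30. 113.  75.  26. -19.] 0.0
[ 0.598 -0.213  0.168] [-41.  32. 111.  75.  25. -18.] 0.0
[ 0.618 -0.213  0.159] [-39.  34. 108.  75.  24. -17.] 0.0
[ 0.639 -0.214  0.15 ] [-38.  36. 106.  75.  24. -15.] 0.0
[ 0.639 -0.214  0.146] [-38.  36. 106.  76.  23. -16.] 0.0
[ 0.639 -0.214  0.141] [-38.  37. 106.  77.  23. -18.] 0.0
[ 0.639 -0.214  0.136] [-38.  37. 106.  79.  23. -19.] 0.0
[ 0.639 -0.214  0.132] [-38.  38. 106.  80.  23. -21.] 0.0
```

```bash
python3 -m inch '{"dp":[[10,1,-1],[17,1.7,-1.4],[20,1.9,-1.7],[20,1.9,-1.7],[20,1.9,-1.7],[20,1.9,-1.6],[13,1.5,-1.2],[7,0.7,-0.5],[0,0,0]],"yaw":[0,0,0,0,0,0,0,0,0]}';  python3 - <<'E'
from rig import bot
import numpy as np,cv2
from h import *
s=bot.read_state();print(s['position'],s['force'])
R=s['tcp_rot'];p=s['position'];L=[c2w(v) for v in([-.008,-.19,.15],[-.008,-.19,.132])]
for w in L:
    print(w,R.T@(w-p)*1000);p=w
a=bot.capture("top");b=bot.capture("scene")
A=cv2.resize(a["color"][150:310,300:460],None,fx=2.5,fy=2.5);B=cv2.resize(b["color"][200:400,210:410],None,fx=2,fy=2)
cv2.imwrite("pics/t7.png",cv2.convertScaleAbs(np.hstack([A,B])[:,:,::-1],alpha=1.6))
E
```

```text
time_s: 20.63
position: [0.5575, -0.2128, 0.1866]
tcp_rot: [[0.62, 0.008, -0.784], [0.008, -1.0, -0.004], [-0.784, -0.003, -0.62]]
force: [0.0, 0.4, -2.0]
opening: 0.68
[ 0.5575 -0.2128  0.1866] [ 0.0158  0.4002 -2.0109]
[ 0.6386 -0.2138  0.15  ] [ 79.0742   1.8436 -40.9282]
[ 0.6386 -0.2138  0.132 ] [14.1183  0.0585 11.1655]
```

View pics/t7.png

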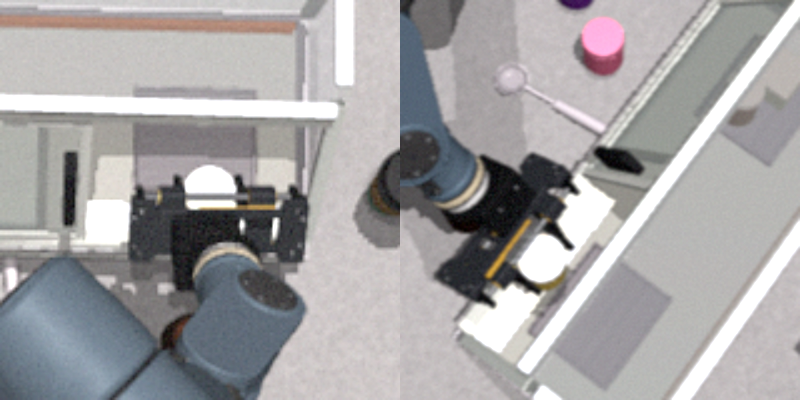

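```bash
python3 -m inch '{"dp":[[8,0.2,-4],[15,0.3,-8],[15,0.3,-8],[15,0.3,-8],[15,0.3,-8],[8,0.2,-4],[3,0.2,-1],[0,0,0]],"yaw":[0,0,0,0,0,0,0,0]}';  python3 -m inch '{"dp":[[2,0,1.5],[2,0,1.6],[2,0,1.6],[1.5,0,1.2],[1,0,1],[0,0,0]],"yaw":[0,0,0,0,0,0]}'; python3 - <<'E'
from rig import bot
import numpy as np,cv2
from h import *
s=bot.read_state();print(s['position'],s['force'],w2c(s['position']))
b=bot.capture("scene")
B=cv2.resize(b["color"][250:400,210:360],None,fx=4,fy=4)
cv2.imwrite("pics/t8.png",cv2.convertScaleAbs(B[:,:,::-1],alpha=1.6))
E
```

```text
time_s: 21.4
position: [0.6384, -0.2153, 0.1519]
tcp_rot: [[0.622, 0.007, -0.783], [0.005, -1.0, -0.004], [-0.783, -0.001, -0.622]]
force: [-0.9, 0.2, -1.9]
opening: 0.684
time_s: 21.9
position: [0.6377, -0.2154, 0.1406]
tcp_rot: [[0.621, 0.006, -0.783], [0.005, -1.0, -0.003], [-0.783, -0.002, -0.621]]
force: [-0.3, -0.5, -2.1]
opening: 0.681
[ 0.6377 -0.2154  0.1406] [-0.2856 -0.5397 -2.0602] [-0.0088 -0.1916  0.1406]
```

View pics/t8.png

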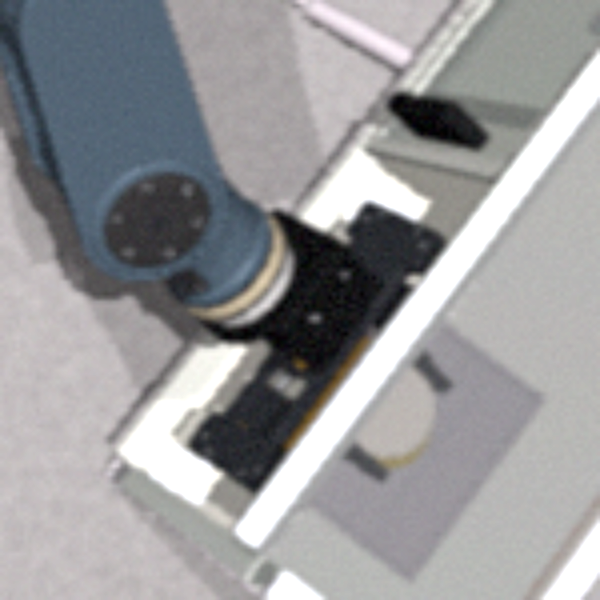

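The tub is over the empty tray (lid at crop (400,415)), with about 9 mm left to go. I'll lower it slowly.

```bash
python3 -m inch '{"dp":[[0.8,0,0.6],[0.8,0,0.6],[0.8,0,0.6],[0.8,0,0.6],[0.8,0,0.6],[0.8,0,0.6],[0.8,0,0.6],[0,0,0]],"yaw":[0,0,0,0,0,0,0,0]}';  python3 -m inch '{"dp":[[0.4,0,0.3],[0.4,0,0.3],[0.4,0,0.3],[0.4,0,0.3],[0,0,0]],"yaw":[0,0,0,0,0]}'
```

```text
time_s: 22.62
position: [0.6382, -0.2153, 0.1338]
tcp_rot: [[0.622, 0.006, -0.783], [0.005, -1.0, -0.004], [-0.783, -0.002, -0.622]]
force: [0.2, 0.2, -1.8]
opening: 0.68
time_s: 23.03
position: [0.6383, -0.2154, 0.1319]
tcp_rot: [[0.622, 0.006, -0.783], [0.005, -1.0, -0.004], [-0.783, -0.002, -0.622]]
force: [0.3, 0.7, -1.7]
opening: 0.681
```

```bash
python3 -m inch '{"dp":[[0.4,0,0.3],[0.4,0,0.3],[0,0,0]],"yaw":[0,0,0]}';  python3 -m inch '{"dp":[[0.4,0,0.3],[0.4,0,0.3],[0,0,0]],"yaw":[0,0,0]}'
```

```text
time_s: 23.28
position: [0.6387, -0.2155, 0.1315]
tcp_rot: [[0.623, 0.006, -0.782], [0.005, -1.0, -0.004], [-0.782, -0.001, -0.623]]
force: [-0.7, -0.3, 2.1]
opening: 0.674
time_s: 23.53
position: [0.639, -0.2155, 0.1315]
tcp_rot: [[0.624, 0.006, -0.781], [0.005, -1.0, -0.004], [-0.781, -0.001, -0.624]]
force: [-3.5, 0.7, 6.8]
opening: 0.678
```

```bash
python3 -m inch '{"dp":[[-0.6,0,-0.5],[0,0,0]],"yaw":[0,0]}';  python3 -m inch '{"dp":[[0,0,0],[0,0,0],[0,0,0],[0,0,0],[0,0,0]],"yaw":[0,0,0,0,0]}' 80; python3 - <<'E'
from rig import bot
import numpy as np,cv2
from h import *
s=bot.read_state();print(s['position'],s['force'],w2c(s['position']))
b=bot.capture("scene")
B=cv2.resize(b["color"][250:400,210:360],None,fx=4,fy=4)
cv2.imwrite("pics/t9.png",cv2.convertScaleAbs(B[:,:,::-1],alpha=1.6))
from ik import path
R=s['tcp_rot'];p=s['position'];L=[c2w(v) for v in([-.09,-.19,.19],[-.17,-.19,.27])]
for w in L:
    print(w,R.T@(w-p)*1000);p=w
path(s['joint_positions'],R,L,4)
E
```

```text
time_s: 23.7
position: [0.6387, -0.2154, 0.1315]
tcp_rot: [[0.623, 0.006, -0.782], [0.005, -1.0, -0.004], [-0.782, -0.001, -0.623]]
force: [-1.1, -0.0, 4.9]
opening: 0.68
time_s: 24.12
position: [0.6384, -0.2153, 0.1305]
tcp_rot: [[0.622, 0.006, -0.783], [0.005, -1.0, -0.004], [-0.783, -0.002, -0.622]]
force: [0.6, 0.3, -0.0]
opening: 0.897
[ 0.6384 -0.2153  0.1305] [ 0.5501  0.252  -0.0337] [-0.0082 -0.1915  0.1305]
[ 0.5566 -0.2124  0.19  ] [-97.4286  -3.5765  27.078 ]
[ 0.4766 -0.2109  0.27  ] [-112.3784   -2.0526   12.9186]
[ 0.618 -0.215  0.145] [-39.  35. 109.  80.  24. -22.] 0.0
[ 0.598 -0.214  0.16 ] [-41.  33. 111.  78.  25. -21.] 0.0
[ 0.577 -0.213  0.175] [-42.  30. 113.  76.  26. -21.] 0.0
[ 0.557 -0.212  0.19 ] [-44.  28. 115.  74.  27. -20.] 0.0
[ 0.537 -0.212  0.21 ] [-46.  24. 116.  70.  29. -17.] 0.0
[ 0.517 -0.212  0.23 ] [-48.  21. 118.  66.  31. -14.] 0.0
[ 0.497 -0.211  0.25 ] [-51.  17. 118.  61.  33. -11.] 0.0
[ 0.477 -0.211  0.27 ] [-53.  14. 119.  57.  36.  -8.] 0.0
```

View pics/t9.png

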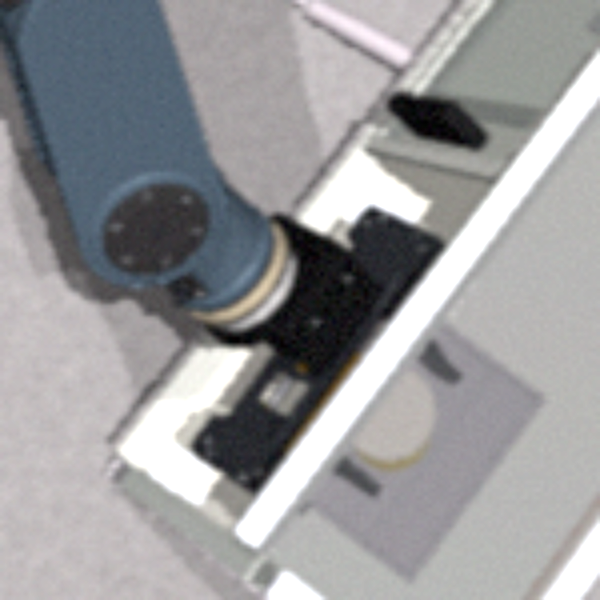

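```bash
python3 -m inch '{"dp":[[-7,0,2],[-13,-0.5,3.5],[-16,-0.6,4.4],[-16,-0.6,4.4],[-16,-0.6,4.4],[-16,-0.6,4.4],[-16,-0.6,4],[-20,-0.5,2.4],[-20,-0.5,2.4],[-20,-0.4,2.4],[-20,-0.4,2.3],[-18,0,2],[-10,0,1.2],[0,0,0]],"yaw":[0,0,0,0,0,0,0,0,0,0,0,0,0,0]}'; python3 - <<'E'
from rig import bot
import numpy as np,cv2
from h import *
from ik import path
s=bot.read_state();print(s['position'],s['force'])
R=s['tcp_rot'];L=[[.475,-.0556,.2335],[.5485,-.0556,.1945]];p=s['position']
for w in L:
    w=np.array(w);print(w,R.T@(w-p)*1000);p=w
path(s['joint_positions'],R,L,4)
a=bot.capture("top");b=bot.capture("scene")
A=cv2.resize(a["color"][150:310,300:460],None,fx=2.5,fy=2.5);B=cv2.resize(b["color"][200:400,210:410],None,fx=2,fy=2)
cv2.imwrite("pics/t10.png",cv2.convertScaleAbs(np.hstack([A,B])[:,:,::-1],alpha=1.6))
E
```

```text
time_s: 25.33
position: [0.4767, -0.2114, 0.2707]
tcp_rot: [[0.623, 0.005, -0.782], [0.002, -1.0, -0.004], [-0.782, 0.001, -0.623]]
force: [-0.4, -0.1, -0.0]
opening: 0.92
[ 0.4767 -0.2114  0.2707] [-0.4474 -0.0863 -0.0266]
[ 0.475  -0.0556  0.2335] [  28.3345 -155.8011   23.8281]
[ 0.5485 -0.0556  0.1945] [ 76.3065   0.3167 -33.1733]
[ 0.476 -0.172  0.261] [-49.  13. 123.  62.  32. -10.] 0.0
[ 0.476 -0.133  0.252] [-44.  13. 126.  68.  28. -13.] 0.0
[ 0.475 -0.095  0.243] [-39.  14. 128.  75.  24. -16.] 0.0
[ 0.475 -0.056  0.234] [-32.  15. 130.  86.  20. -22.] 0.0
[ 0.493 -0.056  0.224] [-30.  17. 129.  91.  19. -25.] 0.0
[ 0.512 -0.056  0.214] [-29.  20. 127.  94.  18. -28.] 0.0
[ 0.53  -0.056  0.204] [-27.  22. 125.  98.  17. -30.] 0.0
[ 0.548 -0.056  0.194] [-26.  24. 123. 100.  16. -32.] 0.0
```

View pics/t10.png

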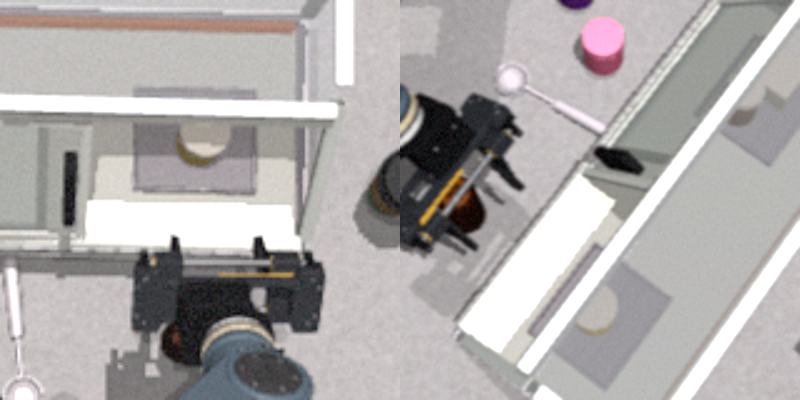

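The tub stands upright on the tray (top crop (205,140)). Now I re-grip the pull.

```bash
python3 -m inch '{"dp":[[2,-10,1.6],[3,-17,2.6],[3,-17,2.6],[3,-17,2.6],[3,-17,2.6],[3,-17,2.6],[3,-17,2.6],[3,-17,2.6],[3,-17,2.5],[2.3,-10,1.5],[0,0,0]],"yaw":[0,0,0,0,0,0,0,0,0,0,0]}' 45; python3 - <<'E'
from rig import bot
import numpy as np
s=bot.read_state();print(s['position'],s['force'],s['opening']*87)
R=s['tcp_rot'];print(R.T@(np.array([.5485,-.0556,.1945])-s['position'])*1000)
E
```

```text
time_s: 26.35
position: [0.4744, -0.0516, 0.2303]
tcp_rot: [[0.618, 0.01, -0.786], [0.01, -1.0, -0.005], [-0.786, -0.005, -0.618]]
force: [-0.6, 0.8, -0.3]
opening: 0.515
[ 0.47438486 -0.05164893  0.23029901] [-0.56746149  0.79656301 -0.27634013] 44.83375012719498
[ 73.92237377   4.89106423 -36.08037816]
```

```bash
python3 -m inch '{"dp":[[10,1.5,-5],[14,1.5,-7],[16,1,-8],[16,0.7,-8],[12,0,-5],[6,0,-3],[0,0,0],[0,0,0]],"yaw":[0,0,0,0,0,0,0,0]}'; python3 - <<'E'
from rig import bot
import numpy as np,cv2
s=bot.read_state();print(s['position'],s['force'],s['opening']*87)
R=s['tcp_rot'];print(R.T@(np.array([.5485,-.0556,.1945])-s['position'])*1000)
b=bot.capture("scene")
B=cv2.resize(b["color"][200:330,250:380],None,fx=4,fy=4)
cv2.imwrite("pics/t11.png",cv2.convertScaleAbs(B[:,:,::-1],alpha=1.6))
E
```

```text
time_s: 27.02
position: [0.5498, -0.0592, 0.196]
tcp_rot: [[0.621, 0.007, -0.784], [0.006, -1.0, -0.004], [-0.784, -0.002, -0.621]]
force: [-0.5, -0.1, 0.4]
opening: 0.512
[ 0.54975841 -0.05923127  0.1960462 ] [-0.49716213 -0.05965127  0.44461769] 44.526864415173904
[ 0.45093248 -3.63664716  1.93180802]
```

View pics/t11.png

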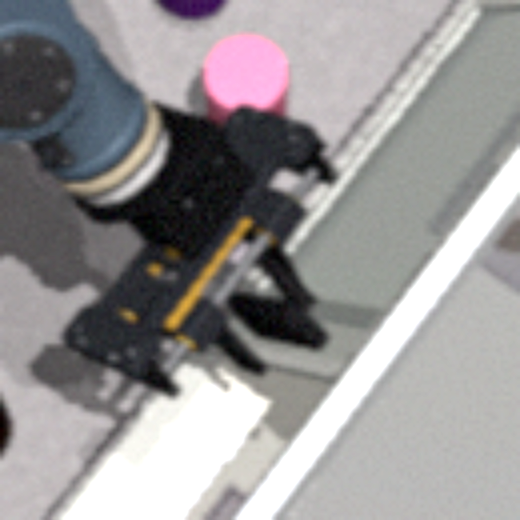

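```bash
python3 -m inch '{"dp":[[0,-2,0],[0,-1.5,0],[0,0,0]],"yaw":[0,0,0]}'; python3 -m inch '{"dp":[[0,0,0],[0,0,0],[0,0,0],[0,0,0],[0,0,0],[0,0,0]],"yaw":[0,0,0,0,0,0]}' 5; python3 -m inch '{"dp":[[-0.1,8,0.1],[-0.3,17,0.3],[-0.3,17,0.3],[-0.3,17,0.3],[-0.3,17,0.3],[-0.3,17,0.3],[-0.3,17,0.3],[-0.3,17,0.3],[-0.3,17,0.3],[-0.3,17,0.3],[-0.3,17,0.3],[-0.3,17,0.3],[-0.3,17,0.3],[-0.3,17,0.3],[-0.3,15,0.3],[-0.2,7,0.3],[0,4,0],[0,0,0],[0,0,0]],"yaw":[0,0,0,0,0,0,0,0,0,0,0,0,0,0,0,0,0,0,0]}'
```

```text
time_s: 27.32
position: [0.5496, -0.0556, 0.197]
tcp_rot: [[0.622, 0.006, -0.783], [0.005, -1.0, -0.004], [-0.783, -0.001, -0.622]]
force: [-0.3, -0.0, 0.3]
opening: 0.515
time_s: 27.82
position: [0.5501, -0.0559, 0.1967]
tcp_rot: [[0.622, 0.006, -0.783], [0.005, -1.0, -0.004], [-0.783, -0.002, -0.622]]
force: [0.1, 1.8, 1.0]
opening: 0.162
time_s: 29.4
position: [0.5454, -0.3117, 0.1967]
tcp_rot: [[0.622, 0.004, -0.783], [0.003, -1.0, -0.003], [-0.783, -0.0, -0.622]]
force: [3.3, -2.6, -3.3]
opening: 0.157
```

```bash
python3 -m inch '{"dp":[[0,1,0],[0,1,0],[0,0,0]],"yaw":[0,0,0]}'; python3 -m inch '{"dp":[[0,1,0],[0,1,0],[0,0,0]],"yaw":[0,0,0]}'; python3 -m inch '{"dp":[[0,1,0],[0,1,0],[0,0,0]],"yaw":[0,0,0]}'
```

```text
time_s: 29.65
position: [0.5453, -0.3116, 0.1967]
tcp_rot: [[0.622, 0.008, -0.783], [0.007, -1.0, -0.004], [-0.783, -0.003, -0.622]]
force: [3.9, 1.5, -4.0]
opening: 0.164
time_s: 29.9
position: [0.5453, -0.3137, 0.1967]
tcp_rot: [[0.622, 0.008, -0.783], [0.008, -1.0, -0.004], [-0.783, -0.003, -0.622]]
force: [3.0, 3.4, -3.4]
opening: 0.157
time_s: 30.15
position: [0.5453, -0.3138, 0.1967]
tcp_rot: [[0.622, 0.011, -0.783], [0.012, -1.0, -0.004], [-0.783, -0.007, -0.622]]
force: [3.3, 7.0, -2.0]
opening: 0.158
```

```bash
python3 -m inch '{"dp":[[0,1.5,0],[0,1.5,0],[0,0,0]],"yaw":[0,0,0]}';  python3 -m inch '{"dp":[[0,-1,0],[0,0,0],[0,0,0],[0,0,0],[0,0,0]],"yaw":[0,0,0,0,0]}' 40; python3 -m inch '{"dp":[[-8,0,3],[-15,0,6],[-20,0,8],[-20,0,8],[-20,0,0],[-30,0,0],[-30,0,0],[-15,0,0],[0,0,0],[0,0,0]],"yaw":[0,0,0,0,0,0,0,0,0,0]}'; python3 - <<'E'
from rig import bot
import numpy as np,cv2
from h import *
a=bot.capture("top");b=bot.capture("scene")
np.savez("topF.npz",**a);np.savez("sceneF.npz",**b)
cv2.imwrite("pics/f1.png",cv2.convertScaleAbs(cv2.resize(a["color"][115:330,140:450],None,fx=2.58,fy=2.58,interpolation=cv2.INTER_CUBIC)[:,:,::-1],alpha=1.5))
cv2.imwrite("pics/f2.png",cv2.convertScaleAbs(b["color"][:,:,::-1],alpha=1.4))
E
```

```text
time_s: 30.4
position: [0.5453, -0.3139, 0.1967]
tcp_rot: [[0.622, 0.015, -0.783], [0.018, -1.0, -0.004], [-0.783, -0.012, -0.622]]
force: [3.5, 11.0, -0.6]
opening: 0.164
time_s: 30.82
position: [0.5454, -0.3201, 0.1974]
tcp_rot: [[0.622, 0.005, -0.783], [0.003, -1.0, -0.005], [-0.783, 0.001, -0.622]]
force: [-0.7, 0.2, -0.8]
opening: 0.432
time_s: 31.65
position: [0.4269, -0.3206, 0.3059]
tcp_rot: [[0.622, 0.004, -0.783], [0.002, -1.0, -0.004], [-0.783, 0.001, -0.622]]
force: [0.8, -0.2, -0.2]
opening: 0.462
```

View pics/f1.png

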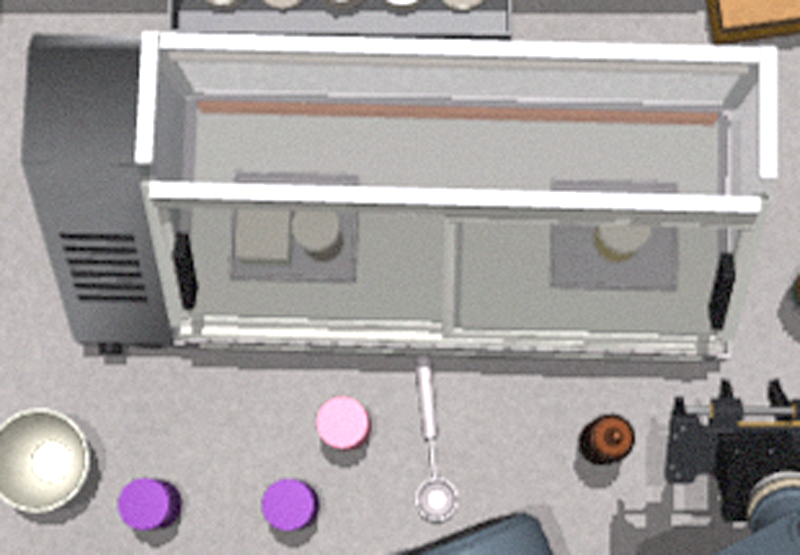

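View pics/f2.png

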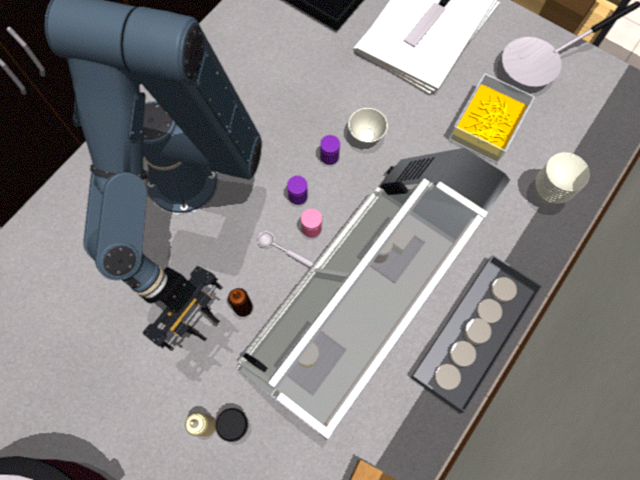

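Everything looks in place. I'll compare numerically how far the pull, the tub and the bystanders moved.

```bash
python3 - <<'E'
from h import *
S=lambda n:(load(n+"0.npz"),load(n+"F.npz"))
for n,(x0,y0,x1,y1) in(("top",(400,205,440,248)),("scene",(240,340,275,385))):
    for c in S(n):
        g=c["color"][y0:y1,x0:x1].max(2); m=(g<45).astype(np.uint8)
        k,l,st,ce=cv2.connectedComponentsWithStats(m);i=1+st[1:,4].argmax();print(n,"pull",ce[i]+(x0,y0),st[i,4])
# shifts of bystander patches by phase correlation
P={"top":{"brown":(360,270,390,300),"spoon":(295,250,322,322),"pink":(262,267,286,292),"jar/sq":(228,188,282,224),"bowl":(132,270,180,316),"cup":(447,207,482,240),"cream":(466,232,498,262),"purple":(184,298,212,322)},"scene":{"brown":(224,284,256,320),"cup":(213,404,250,444),"cream":(183,411,213,438)}}
for n in P:
    a,b=S(n)
    for k,(x0,y0,x1,y1) in P[n].items():
        f=lambda c:cv2.cvtColor(c["color"][y0:y1,x0:x1],cv2.COLOR_RGB2GRAY).astype(np.float32)
        print(n,k,np.round(cv2.phaseCorrelate(f(a),f(b))[0],2),round(float(np.abs(f(a)-f(b)).mean()),1))
t=load("topF.npz");s=load("sceneF.npz")
print("tub lid case",w2c(onz(t,(622/2.58+139.7,233/2.58+114.7),.144)),w2c(onz(s,(308.5,353),.144)))
from rig import bot;print(bot.read_state()['time_s'])
E
```

```text
top pull [419.3591 227.5414] 181
top pull [419.3955 227.548 ] 177
scene pull [254.9803 361.9408] 152
scene pull [254.9191 361.9632] 136
top brown [0.03 0.  ] 8.1
top spoon [ 0.37 -0.02] 10.6
top pink [0.14 0.55] 11.0
top jar/sq [0.05 0.03] 8.9
top bowl [0.03 0.05] 10.7
top cup [-0.07 -0.09] 6.8
top cream [-0.03 -0.02] 9.1
top purple [0.08 0.06] 8.1
scene brown [0.02 0.08] 11.7
scene cup [-0.03 -0.08] 9.4
scene cream [0.06 0.51] 16.3
tub lid case [-0.0216 -0.1894  0.144 ] [-0.0074 -0.1917  0.144 ]
31.75
```

```bash
python3 - <<'E'
from h import *
for n in("top","scene"):
  for f in("0","F"):
    c=load(n+f+".npz");h=cv2.cvtColor(c["color"],cv2.COLOR_RGB2HSV)
    x0,y0,x1,y1=(262,267,286,292) if n=="top" else (298,207,326,240)
    h=h[y0:y1,x0:x1];m=((h[...,0]>160)&(h[...,1]>80)).astype(np.uint8);M=cv2.moments(m,True);print(n,f,M["m10"]/M["m00"],M["m01"]/M["m00"],M["m00"])
from rig import bot
print(bot.hand_in())
E
```

```text
top 0 16.647058823529413 17.11764705882353 34.0
top F 16.515151515151516 17.393939393939394 33.0
scene 0 13.022540983606557 15.375 488.0
scene F 13.043121149897331 15.35523613963039 487.0
the job is handed in; nothing more can be done
None
```

The tub is standing upright on the empty right-hand tray with the right door shut again. I handed the job in at about 32 s of the 67 s allowed.

- **How it was done:** The moves only allowed turning about the tool's own axis. I tilted the tool to about 38.7° by pushing the arm against its reach limit high above the case. With that one orientation I slid the right door 258 mm open and carried the tub over without tilting it. I lowered it onto the tray until it touched, opened the gripper, and pushed the door back against its stop. The door push peaked at about 11 N at the wrist.
- **Door:** In both cameras the pull is within 0.1 px of where it was when shut.
- **Tub:** Its lid centre is near case y -0.19. The two cameras put its x at -0.022 and -0.007, a 14 mm disagreement because the roof bar partly hides the lid from the top camera. Either reading is inside the tray.
- **Everything else:** The other items mostly show shifts of 0.1 px or less. Three patch comparisons gave 0.4 to 0.55 px: the spoon, the pink tub (top view) and the cream bottle (scene view).
    - **Pink tub:** a separate colour check moved less than 0.03 px in the scene view and about 0.3 px in the top view, on few pixels.
    - **Cream bottle:** its top-view patch moved only 0.04 px.
    - **Spoon:** not checked a second way; I take its shift to be a change in shadow.

The arm ended clear of everything, with the tool at about (0.43, -0.32, 0.31).

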